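Log out the spent cartridges and bin them

ROBOT

A 6-joint arm with a two-finger parallel gripper is mounted at the origin on the work surface. World frame = base frame: x ahead of the robot, y to its left, z up, the work surface at z = 0. Lengths are in m, angles in rad, forces in N, time in s.
With the tool pointing down it reaches from about 0.375 to 0.975 m from the base axis. Payload 3.8 kg.
Tool frame: the origin (TCP) lies at the very end of the fingers, on their centre line; the grasp point (between the pads) lies bot.grip_depth behind it (bot.grip_depth is the distance from the TCP to the grasp point, in m); z points along the fingers, y is the direction in which the jaws open and shut (so a half turn about z gives the same grasp; the last joint's range is limited). The gripper opens to 85 mm and grips with 20 to 120 N. Pads are 22 mm wide; open, the fingers measure 114 mm over their backs; the gripper's body (76 mm by 85 mm) begins 54 mm behind the grasp point. The pads swing forward as they close: fully open they stand 13 mm farther back than shut.
Start: joints at [1.195, 0.264, 1.604, -0, 1.274, -0.037], TCP at [0.224, 0.637, 0.231] pointing down, gripper open.
Joint ranges: [-2.63, 2.63], [-0.94, 2.18], [0.31, 2.57], [-1.31, 4.45], [0, 2.66], [-2.55, 2.55]. Speed limits (rad/s): [2.57, 2.57, 3.14, 3.14, 3.14, 3.14].

INTERFACE

Orientations are given as a 3x3 rotation matrix whose columns are the frame's x, y, z axes.
In Python, from plant import bot gives the robot as it stands.
- The arm moves only by the shell command python3 -m crank 'ROWS' [FORCE]. ROWS is a JSON object of lists of equal length, an entry for each row: "delta_rot": the turn, a rotation vector about the tool's x, y, z in degrees, a list of three; "slide": the shift along the tool's x, y, z in mm, a list of three; "claw": the finger opening in mm, from 0 to 85.4. In form: {"delta_rot": [[ax, ay, az], ...], "slide": [[dx, dy, dz], ...], "claw": [claw, ...]}. A call has exactly 5 rows; each row is the pose to reach, as a shift and turn from the pose commanded when the call began, along the tool's axes at that moment; what a row does not reach only later rows make up. A row lasts 1/12 s, in which the tool goes at most 41.7 mm and 7.16 degrees, less where a joint would pass 70% of its speed; a pose out of reach is approached as far as the arm can. A call with a gripper value outside its range is refused whole. The fingers move at their own pace and stop on an object; FORCE is the grip in N (left out, the last holds). Time passes only in rows, so rows that repeat a pose let the fingers close, or fill a call up. It gives the time, the measured TCP pose, the force and the opening at its end, in the units of the state.
- bot.get_obs(): the state, without advancing time (a new reading comes with each control period).
- bot.snapshot(name): name is "scene" or "top" or "wrist"; returns a dict with "pixels" (420x560x3 uint8, blue, green, red), "fx", "fy", "cx", "cy" (pixels), "k1" (the pictures are not rectified: a ray, as slopes to the right and down, at radius r is drawn at 1 + k1 r^2 times it, then the intrinsics apply), "R" (3x3) and "t" (3): a world point X has camera coordinates R X + t; the wrist camera has in their place "hand_eye" (4x4, takes a point from camera to tool coordinates, whose origin is the TCP and whose axes are the flange's). Camera axes: x right, y down, z forward; pixel columns grow to the right and rows downward; lengths in m; the calibration is good to about 2 mm. A picture is of the moment at which its call begins: read the wrist's pose just before it. There is no depth.
- bot.sign_off(): hands the job in, once; it reports no verdict.
The state is a dict: "time": time; "q": joint angles; "joint_velocities": joint speeds; "joint_torque": joint torques, N m; "ee_pos": TCP position; "eef_rot": TCP orientation; "wrist_force": force on the tool from outside, world axes, zero at the start; "torque": the same for the moment, N m; "width": opening from 0.0 (shut) to 1.0 (fully open).
Only numpy, scipy, OpenCV 4.12 (cv2) and the standard library are available. Lean on these libraries where they do the work, as an engineer would, in place of code of your own. Each camera call takes 0.05 s, during which the arm holds its last target.

TASK

Log out every spent cartridge standing in the deck's nests, in nest order starting with the one at the lever end of the deck (the robot's left): lift it out, hold it end-on and square against the reader's stop face with the sprung plunger pushed fully in for a full second, and drop it into the wire basket, where all of them must end up. Only when all are in the basket, push the deck lever over, away from the robot, to mark the deck clear. Leave the bottles, racks and dishes round about where they stand.

Things in the scene. Friction and masses are not known exactly. Their poses are not given: they have to be found in the camera images.
- cartridge1: Spent cartridge: rigid grey plastic block, 110 mm long (its x), 40 mm wide (its y), 56 mm high (its z), twelve dark round wells on top, about 0.1 to 0.2 kg. Origin at the block's centre. First nest counted from the lever end of the deck (the robot's left, +y side), so the first in order; it may be absent.
- cartridge2: Spent cartridge: rigid grey plastic block, 110 mm long (its x), 40 mm wide (its y), 56 mm high (its z), twelve dark round wells on top, about 0.1 to 0.2 kg. Origin at the block's centre. Second nest counted from the lever end of the deck (the robot's left, +y side), so the second in order; it may be absent.
- cartridge3: Spent cartridge: rigid grey plastic block, 110 mm long (its x), 40 mm wide (its y), 56 mm high (its z), twelve dark round wells on top, about 0.1 to 0.2 kg. Origin at the block's centre. Third nest counted from the lever end of the deck (the robot's left, +y side), so the third in order; it may be absent.
- cartridge4: Spent cartridge: rigid grey plastic block, 110 mm long (its x), 40 mm wide (its y), 56 mm high (its z), twelve dark round wells on top, about 0.1 to 0.2 kg. Origin at the block's centre. Fourth nest counted from the lever end of the deck (the robot's left, +y side), so the fourth in order; it may be absent.
- deck: Fixed black carrier, 145 (its x, away from the robot) x 310 mm (its y), 20 mm high; origin under its centre. Four nests at y = +111, +37, -37, -111 mm, cavities 115 x 45 mm, 14 deep (floor 6 mm above the table); a cartridge in one stands long side along x, centre 34 mm above the table, 34 mm free to its neighbour. Behind it, at x = +110, y = +118 mm, a grey block carries the lever.
- reader: Fixed log-out reader: aluminium pad 136 (its x) x 70 mm, top 6 mm above the table; at its +x end a white block 80 x 90 mm, 85 high. Origin under the pad's centre. The stop is the block's face, plane x = +68 mm. The plunger sticks out of it 12 mm at y = 0, 34 mm above the table, facing the middle of the end of a cartridge on the pad; pushed home the cartridge's centre is at x = +13 mm.
- plunger (a joint): How far the reader's brass plunger (16 mm thick) is pushed in, m: 0 is out, 0.012 is flush with the stop face; it slides along the reader's +x. Its spring takes about 2 N to start and 5.5 N when flush, and pushes it out again.
- basket: Loose steel wire basket, outside 280 mm (its x) by 180 mm (its y), 80 mm high, walls and floor 5 mm thick, 0.9 kg. Origin at the centre of its underside. Four cartridges fit on its floor in two rows of two.
- deck_lever (a joint): Angle of the deck lever, rad: 0 leans 0.5 rad towards the robot, 1.0 leans 0.5 rad away; it turns about the deck's y axis, moves lightly and stays where it is left. At the start it reads 0 to 0.15.
- deck_lever_tip (a point): The upper end of the deck lever's black arm, 80 mm from its pivot; it moves along the deck's +x as it is pushed over.
- bottle: White bottle, 64 mm across, 130 mm high, loose, origin under its centre; leave it.
- amber_jar: Amber jar, 60 mm across, 90 mm high, loose, origin under its centre; leave it.
- tip_rack: Grey pipette tip rack, 85 x 127 x 60 mm, loose, origin under its centre; leave it.
- beaker: Glass beaker, 64 mm across, 70 mm high, loose, origin under its centre; leave it.
- dish: Clear flat dish, 90 mm across, 14 mm high, loose, origin under its centre; leave it.
- tube_stand: White stand with five clear tubes, 110 x 45 mm, 52 mm high, loose, origin under its centre; leave it.

How it is judged:
By the outcome, as a careful person would: the job done as asked, in the order asked, and still so for the second after the job is handed in, with the robot touching nothing.
Of cartridge1, cartridge2, cartridge3, cartridge4 only 3 to 4 are there at a start; the rules pass over those that are not, and their reading is None.
At some moment in a run one of basket may be knocked a few centimetres aside while the robot is not near it.
Once in a run the grip may slacken for a moment while it holds something.
It also fails if it takes over 210 s, if anything falls off the work surface, if the arm or the gripper's body presses on something with over 40 N, if the wrist force passes 120 N, or if a joint passes its speed limit or range.

## Working session

There is one attempt and no reset: what is moved stays moved. The work goes in short steps, Python scripts to look and compute and a shell command to move; the robot and the scene stay as the last step left them, time stands still between calls to the robot, and variables do not carry over. Pictures are saved under pics/ and viewed, and the job is handed in when it is done.

```bash
ls; mkdir -p pics; python3 - <<'E'
from plant import bot
import cv2
o=bot.get_obs()
print({k:o[k] for k in o}); print(bot.grip_depth)
for n in("scene","top","wrist"):
    s=bot.snapshot(n); cv2.imwrite(f"pics/{n}0.png",s["pixels"])
    print(n,{k:(v.tolist() if hasattr(v,'tolist') else v) for k,v in s.items() if k!="pixels"})
E
```

```text
pics
{'time': 0.0, 'q': array([ 1.19511442e+00,  2.64727491e-01,  1.60537064e+00, -2.87028710e-05,
        1.27375966e+00, -3.68764796e-02]), 'joint_velocities': array([-2.47625518e-04, -9.36240500e-04,  1.21309938e-03,  8.35582157e-05,
       -7.88891322e-04, -1.13785549e-03]), 'joint_torque': array([-6.46980443e-04, -5.15110230e+01, -3.67311752e+01, -3.19589144e-04,
        1.28981363e-02, -1.47574855e-05]), 'ee_pos': array([0.22406397, 0.63593144, 0.22998118]), 'eef_rot': array([[-9.43155148e-01,  3.32351797e-01, -8.05563516e-04],
       [ 3.32352769e-01,  9.43152774e-01, -2.11723302e-03],
       [ 5.61032633e-05, -2.26461049e-03, -9.99997434e-01]]), 'wrist_force': array([-0.79744348, -0.11329955, -1.04261144]), 'torque': array([ 0.06949611, -0.01686232,  0.00055283]), 'width': 0.9990423965727598}
0.0187
scene {'fx': 526.7474709286644, 'fy': 526.7474709286644, 'cx': 281.48958500742884, 'cy': 202.38448584458823, 'k1': -0.16235664581337297, 'R': [[-0.881518844771051, 0.4718338242706423, 0.017244378436233665], [0.3452567293794972, 0.6690896262326682, -0.6581161469573595], [-0.3220594
[... 277 characters left out ...]
6829784, -0.9998932435334152, 0.003120699332568035], [-0.9826564158780277, -0.014605428210922571, -0.18485954073437635], [0.18488538493306275, -0.0004277885015423063, -0.9827599968635026]], 't': [0.00032108885754623, 0.5712133660824065, 1.024015406092686]}
wrist {'fx': 296.72494645110555, 'fy': 296.72494645110555, 'cx': 281.60612521327096, 'cy': 211.86724399021932, 'k1': 0.008646719064759018, 'hand_eye': [[-0.0006847281880234994, -0.9575216598577145, -0.28836054177129417, 0.07292493442907581], [0.9999997221633167, -0.0007406086356509285, 8.468846737100687e-05, 0.0008352326354484907], [-0.0002946533492646769, -0.288360403665577, 0.9575219009386823, -0.1420826413113542], [0.0, 0.0, 0.0, 1.0]]}
```

View pics/top0.png

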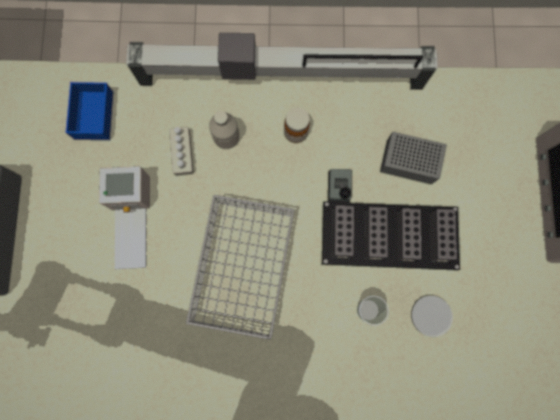

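View pics/scene0.png

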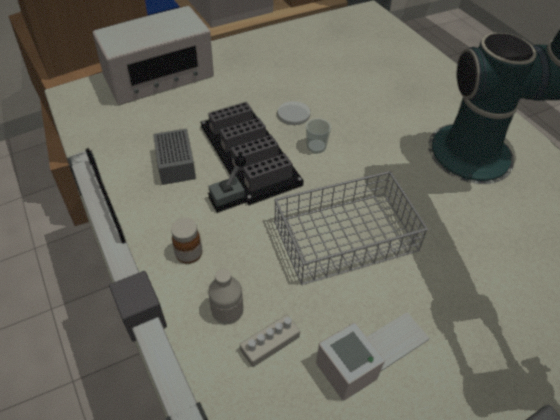

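View pics/wrist0.png

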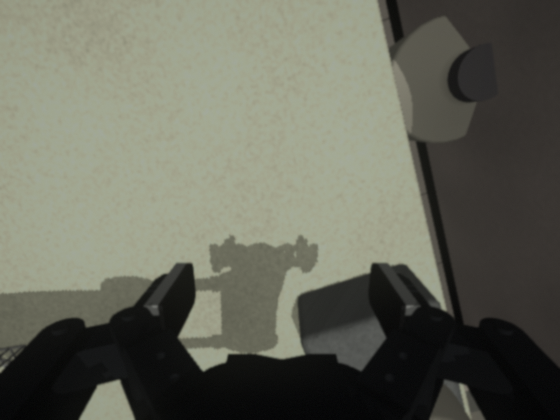

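```bash
cat > h.py <<'E'
import numpy as np, cv2
from plant import bot
def K(s): return np.array([[s["fx"],0,s["cx"]],[0,s["fy"],s["cy"]],[0,0,1]])
def D(s): return np.array([s["k1"],0,0,0,0.])
def cam(s,o=None):
    if "R" in s: return np.array(s["R"]),np.array(s["t"])
    H=np.array(s["hand_eye"]); T=np.eye(4); T[:3,:3]=o["eef_rot"]; T[:3,3]=o["ee_pos"]
    W=np.linalg.inv(T@H); return W[:3,:3],W[:3,3]
def unproj(s,uv,z,o=None):
    R,t=cam(s,o); p=cv2.undistortPoints(np.array(uv,float).reshape(-1,1,2),K(s),D(s),None,None,None) if False else None
    uv=np.array(uv,float).reshape(-1,2)
    d=(uv-[s["cx"],s["cy"]])/[s["fx"],s["fy"]]; x=d.copy()
    for _ in range(30): x=d/(1+s["k1"]*(x**2).sum(1,keepdims=True))
    r=np.c_[x,np.ones(len(x))]@R; C=-R.T@t
    z=np.broadcast_to(z,len(r)); return C+r*((z-C[2])/r[:,2])[:,None]
def proj(s,X,o=None):
    R,t=cam(s,o); c=np.atleast_2d(X)@R.T+t; x=c[:,:2]/c[:,2:]
    x=x*(1+s["k1"]*(x**2).sum(1,keepdims=True)); return x*[s["fx"],s["fy"]]+[s["cx"],s["cy"]]
def crop(im,x0,y0,w,h,f): return cv2.resize(im[y0:y0+h,x0:x0+w],None,fx=f,fy=f,interpolation=cv2.INTER_CUBIC)
E
python3 - <<'E'
from h import *
im=cv2.imread("pics/top0.png")
cv2.imwrite("pics/td.png",crop(im,315,155,155,120,5)); cv2.imwrite("pics/tr.png",crop(im,90,155,70,120,5)); cv2.imwrite("pics/tb.png",crop(im,180,185,130,160,3))
E
```

```text
(no output)
```

View pics/td.png

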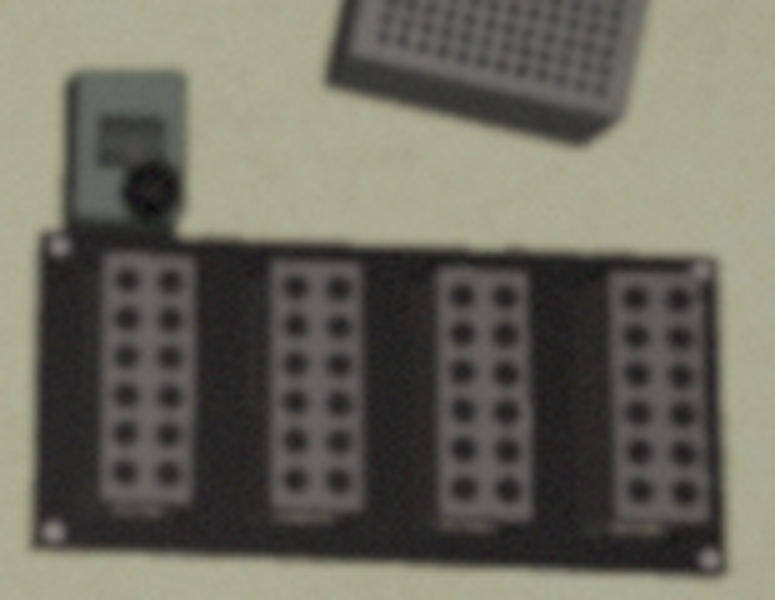

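View pics/tr.png

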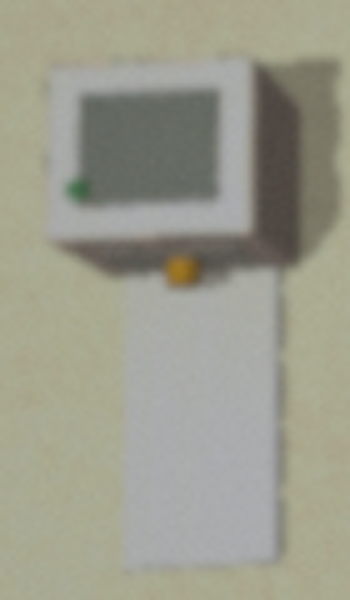

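View pics/tb.png

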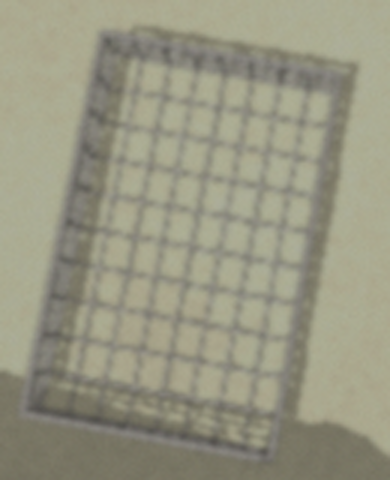

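```bash
cat >> h.py <<'E'
from scipy.optimize import least_squares
def fit(s,local,uv,g,o=None):
    L=np.array(local,float); uv=np.array(uv,float)
    def f(p):
        c,n=np.cos(p[2]),np.sin(p[2]); X=np.c_[p[0]+c*L[:,0]-n*L[:,1],p[1]+n*L[:,0]+c*L[:,1],L[:,2]]
        return (proj(s,X,o)-uv).ravel()
    r=least_squares(f,g,loss='soft_l1'); return r.x, f(r.x).reshape(-1,2)
E
python3 - <<'E'
from h import *
np.set_printoptions(precision=4,suppress=True)
s=bot.snapshot("top")
a=lambda l,x0,y0,f:np.array(l,float)/f+[x0-.4,y0-.4]
# deck corners
uv=a([(40,233),(717,260),(722,574),(33,547)],315,155,5)
d,r=fit(s,[(.0725,.155,.02),(.0725,-.155,.02),(-.0725,-.155,.02),(-.0725,.155,.02)],uv,[.5,-.3,0]);print("deck",d);print(r)
for i,(l) in enumerate([[(105,255),(197,255),(192,502),(100,500)],[(272,262),(365,262),(362,513),(268,512)],[(437,268),(530,270),(530,522),(437,519)],[(609,271),(704,271),(708,523),(614,522)]]):
    c,r=fit(s,[(.055,.02,.062),(.055,-.02,.062),(-.055,-.02,.062),(-.055,.02,.062)],a(l,315,155,5),[.5,-.3,0]);
    n=[.111,.037,-.037,-.111][i]; print("cart",i+1,c, "nest",d[0]-np.sin(d[2])*n,d[1]+np.cos(d[2])*n, abs(r).max())
uv=a([(123,565),(275,563),(48,65),(250,60),(253,237),(48,243),(182,272)],90,155,5)
rd,r=fit(s,[(-.068,.035,.006),(-.068,-.035,.006),(.148,.045,.085),(.148,-.045,.085),(.068,-.045,.085),(.068,.045,.085),(.056,0,.034)],uv,[.5,.3,0]);print("reader",rd);print(r)
uv=a([(102,32),(355,65),(270,455),(25,412)],180,185,3)
b,r=fit(s,[(.14,.09,.08),(.14,-.09,.08),(-.14,-.09,.08),(-.14,.09,.08)],uv,[.4,.05,0]);print("basket",b);print(r)
print("lever tip",unproj(s,a([(150,187)],315,155,5),.105))
print("others",unproj(s,[(372,308),(432,315),(181,150),(225,128),(297,124)],[.07,.01,.04,.1,.09]))
E
```

```text
deck [ 0.5267 -0.2509 -0.0259]
[[-0.2012 -0.229 ]
 [-0.2128 -0.2757]
 [ 0.7748  0.4785]
 [-0.2303  0.0081]]
cart 1 [ 0.5301 -0.1415 -0.0286] nest 0.5295499770271707 -0.13998502302484972 0.6291169354042552
cart 2 [ 0.5271 -0.215  -0.0335] nest 0.5276349701914934 -0.21396024015071768 0.6165396192278649
cart 3 [ 0.5249 -0.2875 -0.035 ] nest 0.5257199633558162 -0.28793545727658565 0.4780316518243808
cart 4 [ 0.5252 -0.3635 -0.0288] nest 0.5238049565201389 -0.3619106744024536 0.5745128782594406
reader [0.5122 0.3431 0.0589]
[[-0.4756  1.1357]
 [ 0.3012  0.0788]
 [-0.2349 -0.3781]
 [ 0.923  -1.0312]
 [ 0.1063 -0.704 ]
 [-1.0319 -0.1245]
 [ 0.3509  2.9838]]
basket [ 0.4537  0.0781 -0.1609]
[[ 0.5454 -2.9992]
 [-2.557   0.137 ]
 [ 3.1763  1.1311]
 [-0.6134 -0.0279]]
lever tip [[ 0.6054 -0.1369  0.105 ]]
others [[ 0.3636 -0.1965  0.07  ]
 [ 0.3503 -0.3407  0.01  ]
 [ 0.714   0.2296  0.04  ]
 [ 0.7467  0.1234  0.1   ]
 [ 0.7623 -0.0351  0.09  ]]
```

```bash
cat > g.py <<'E'
import sys
from h import *
from scipy.spatial.transform import Rotation as Ro
np.set_printoptions(precision=4,suppress=True)
def st():
    o=bot.get_obs(); R=np.array(o["eef_rot"])
    yaw=np.degrees(np.arctan2(-R[1,0],-R[0,0])); print("t %.2f"%o["time"],"pos",o["ee_pos"],"yaw %.2f tilt %s"%(yaw,np.degrees(R[:2,2])),"F",np.round(o["wrist_force"],1),"w %.1f"%(o["width"]*85.4)); return o
def goal(x,y,z,yaw):
    o=st(); R=np.array(o["eef_rot"]); a=np.radians(yaw); c,s=np.cos(a),np.sin(a)
    T=np.array([[-c,-s,0],[-s,c,0],[0,0,-1.]])
    print("rot",np.degrees(Ro.from_matrix(R.T@T).as_rotvec()).round(2),"slide",(R.T@(np.array([x,y,z])-o["ee_pos"])*1000).round(1))
if __name__=="__main__":
    goal(*map(float,sys.argv[1:5])) if len(sys.argv)>4 else st()
E
python3 g.py 0.46 0.34 0.26 3.4
```

```text
t 0.20 pos [0.2242 0.6362 0.2304] yaw -19.41 tilt [-0.0293 -0.0794] F [-0.6  0.2  0. ] w 85.3
rot [ -0.08  -0.02 -22.81] slide [-320.9 -201.   -29.3]
```

```bash
python3 -m crank '{"delta_rot":[[0,0,-7],[0,0,-14],[0,0,-21],[0,0,-22.8],[0,0,-22.8]],"slide":[[-30,-20,-3],[-64,-40,-6],[-97,-60,-10],[-130,-80,-14],[-160,-100,-15]],"claw":[64,64,64,64,64]}' 30
python3 g.py 0.46 0.34 0.26 3.4
```

```text
time: 0.62
ee_pos: [0.3432, 0.4878, 0.2468]
eef_rot: [[-0.998, -0.061, 0.001], [-0.061, 0.998, 0.0], [-0.001, 0.0, -1.0]]
wrist_force: [-0.3, -0.9, -0.9]
width: 0.75
t 0.62 pos [0.3432 0.4878 0.2468] yaw 3.50 tilt [0.0464 0.0264] F [-0.3 -0.9 -0.9] w 64.0
rot [0.02 0.05 0.1 ] slide [-107.6 -154.7  -13.2]
```

```bash
python3 -m crank '{"delta_rot":[[0,0,0],[0,0,0],[0,0,0],[0,0,0],[0,0,0]],"slide":[[-22,-32,-3],[-46,-66,-6],[-70,-100,-9],[-95,-136,-12],[-108,-155,-13]],"claw":[64,64,64,64,64]}'
python3 -m crank '{"delta_rot":[[0,0,0],[0,0,0],[0,0,0],[0,0,0],[0,0,0]],"slide":[[0,0,0],[0,0,0],[0,0,0],[0,0,0],[0,0,0]],"claw":[64,64,64,64,64]}'
python3 - <<'E'
from g import *
o=st(); s=bot.snapshot("wrist"); cv2.imwrite("pics/w1.png",s["pixels"]); np.savez("w1.npz",p=o["ee_pos"],R=o["eef_rot"])
R,t=.059,0
L=np.array([(-.068,.035,.006),(-.068,-.035,.006),(.068,.035,.006),(.068,-.035,.006),(.148,.045,.085),(.148,-.045,.085),(.068,-.045,.085),(.068,.045,.085),(.056,0,.034)])
c,n=np.cos(.0589),np.sin(.0589);X=np.c_[.5122+c*L[:,0]-n*L[:,1],.3431+n*L[:,0]+c*L[:,1],L[:,2]]
print(proj(s,X,o).round(1))
cv2.imwrite("pics/w1.png",crop(s["pixels"],0,0,560,420,1.4))
E
```

```text
time: 1.03
ee_pos: [0.461, 0.3377, 0.2598]
eef_rot: [[-0.998, -0.057, 0.001], [-0.057, 0.998, -0.001], [-0.001, -0.001, -1.0]]
wrist_force: [-0.2, 1.0, -0.2]
width: 0.754
time: 1.45
ee_pos: [0.4581, 0.3418, 0.2591]
eef_rot: [[-0.998, -0.061, -0.0], [-0.061, 0.998, 0.0], [0.0, 0.0, -1.0]]
wrist_force: [-1.2, 0.0, -0.2]
width: 0.75
t 1.45 pos [0.4581 0.3418 0.2591] yaw 3.49 tilt [-0.0274  0.0023] F [-1.2  0.  -0.2] w 64.1
[[306.  168.6]
 [253.4 168.6]
 [303.7 261.5]
 [255.8 261.4]
 [314.5 345.8]
 [244.4 345.7]
 [242.1 290.7]
 [316.6 290.8]
 [279.6 262.7]]
```

View pics/w1.png

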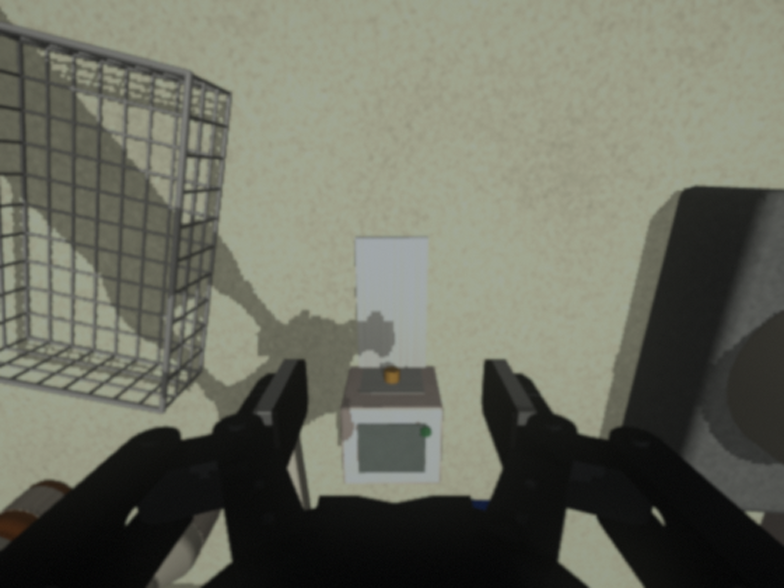

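```bash
python3 - <<'E'
from g import *
o=st(); s=bot.snapshot("wrist")
p=unproj(s,np.array([(190,74),(164,409)])/1.4,.08,o);print(p,np.linalg.norm(p[1]-p[0]))
d=p[1]-p[0]; yaw=np.arctan2(d[1],d[0]); c,n=np.cos(yaw),np.sin(yaw)
print(yaw, p.mean(0)[:2]-np.array([-n,c])*.09)
E
python3 g.py 0.50 -0.15 0.26 -1.7
```

```text
t 1.50 pos [0.4581 0.3418 0.259 ] yaw 3.50 tilt [-0.0268 -0.0048] F [-0.3  0.7  0.4] w 64.1
[[0.3299 0.193  0.08  ]
 [0.5968 0.1488 0.08  ]] 0.2705206065259551
-0.16384346107426687 [0.4486 0.0821]
t 1.55 pos [0.4582 0.3418 0.2591] yaw 3.50 tilt [-0.0181 -0.0038] F [ 0.3 -0.1 -0.6] w 63.6
rot [-0.   -0.02  5.2 ] slide [ -11.7 -493.4   -0.9]
```

```bash
python3 -m crank '{"delta_rot":[[0,0,1],[0,0,2],[0,0,3],[0,0,4],[0,0,5.2]],"slide":[[-2,-35,0],[-4,-75,0],[-6,-115,0],[-8,-155,0],[-9,-195,0]],"claw":[64,64,64,64,64]}' | head -2
python3 -m crank '{"delta_rot":[[0,0,0],[0,0,0],[0,0,0],[0,0,0],[0,0,0]],"slide":[[0,-38,0],[0,-78,0],[0,-118,0],[0,-158,0],[0,-190,0]],"claw":[64,64,64,64,64]}' | head -2
python3 g.py 0.50 -0.15 0.26 -1.7
```

```text
time: 1.97
ee_pos: [0.4792, 0.1459, 0.2594]
time: 2.38
ee_pos: [0.4731, -0.0451, 0.2595]
t 2.38 pos [ 0.4731 -0.0451  0.2595] yaw -1.78 tilt [ 0.0367 -0.0419] F [ 0.5 -0.1 -0.1] w 63.6
rot [-0.04  0.04 -0.08] slide [ -30.1 -104.    -0.4]
```

```bash
python3 -m crank '{"delta_rot":[[0,0,0],[0,0,0],[0,0,0],[0,0,0],[0,0,0]],"slide":[[-10,-35,0],[-20,-70,0],[-30,-104,0],[-30,-104,0],[-30,-104,0]],"claw":[64,64,64,64,64]}' | head -2
python3 - <<'E'
from g import *
o=st(); s=bot.snapshot("wrist"); cv2.imwrite("pics/w2.png",crop(s["pixels"],0,0,560,420,1.4))
E
```

```text
time: 2.8
ee_pos: [0.5004, -0.1491, 0.2591]
t 2.80 pos [ 0.5004 -0.1491  0.2591] yaw -1.95 tilt [-0.0278  0.0212] F [-0.6  0.7 -0.1] w 64.0
```

View pics/w2.png

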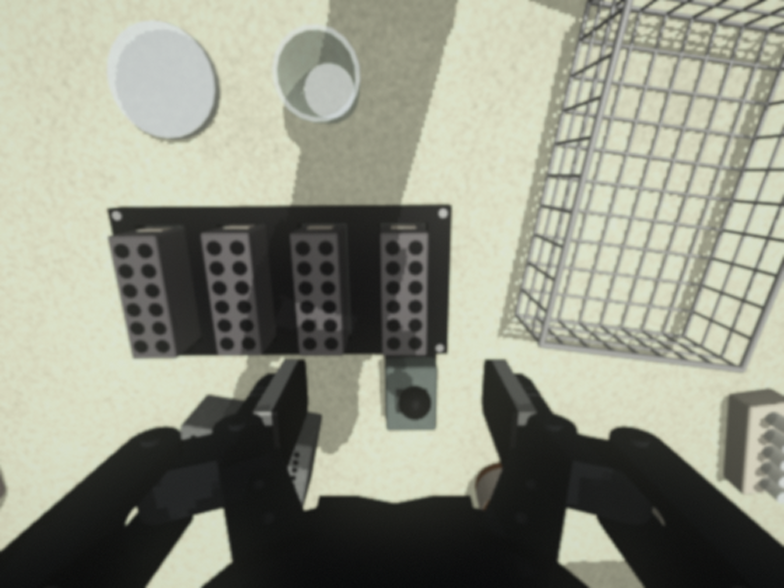

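```bash
python3 - <<'E'
from g import *
o=st(); s=bot.snapshot("wrist")
C=[(-.055,-.02,.062),(-.055,.02,.062),(.055,.02,.062),(.055,-.02,.062)]
for i,l in enumerate([[(380,234),(428,234),(427,352),(382,354)],[(291,234),(338,234),(343,352),(299,355)],[(202,235),(248,235),(260,353),(218,354)],[(110,238),(158,235),(177,354),(133,357)]]):
    c,r=fit(s,C,np.array(l)/1.4-.2,[.5,-.3,0],o); print(i+1,c,abs(r).max())
d,r=fit(s,[(-.0725,-.155,.02),(-.0725,.155,.02),(.0725,.155,.02)],np.array([(109,209),(451,206),(447,355)])/1.4-.2,[.5,-.3,0],o); print("deck",d,abs(r).max())
p=unproj(s,np.array([(632,0),(544,344),(743,368)])/1.4-.2,.08,o);print(p,np.linalg.norm(p[2]-p[1]))
E
python3 g.py 0.535 -0.141 0.13 -1.7
```

```text
t 2.85 pos [ 0.5001 -0.148   0.259 ] yaw -1.86 tilt [-0.0439  0.0482] F [-0.1  0.7  0.4] w 63.8
1 [ 0.5299 -0.1398 -0.0224] 2.841547261867845
2 [ 0.5277 -0.2134 -0.035 ] 3.2407015582484178
3 [ 0.5259 -0.2861 -0.0349] 3.0407437836111058
4 [ 0.5242 -0.3602 -0.041 ] 3.102261544982298
deck [ 0.5276 -0.2507 -0.0251] 1.8626116479675687
[[ 0.3245  0.0157  0.08  ]
 [ 0.5692 -0.0246  0.08  ]
 [ 0.5967  0.1446  0.08  ]] 0.17143227490918614
t 2.90 pos [ 0.5    -0.1473  0.259 ] yaw -1.79 tilt [-0.0396  0.0457] F [-0.3 -0.6  0.6] w 64.1
rot [ 0.04 -0.04 -0.09] slide [-34.9   7.3 129. ]
```

```bash
python3 -m crank '{"delta_rot":[[0,0,0],[0,0,0],[0,0,0],[0,0,0],[0,0,0]],"slide":[[-10,2,30],[-20,4,65],[-30,7,100],[-30,7,130],[-30,7,150]],"claw":[62,62,62,62,62]}' | head -2
python3 - <<'E'
from g import *
goal(.530,-.1405,.026,-1.6); o=bot.get_obs(); s=bot.snapshot("wrist"); cv2.imwrite("pics/w3.png",crop(s["pixels"],0,0,560,420,1.4))
E
```

```text
time: 3.32
ee_pos: [0.5287, -0.1392, 0.1059]
t 3.32 pos [ 0.5287 -0.1392  0.1059] yaw -1.63 tilt [-0.2321  0.094 ] F [ 0.2 -0.5 -0.9] w 62.0
rot [ 0.09 -0.23 -0.03] slide [-1.7 -1.4 79.9]
```

View pics/w3.png

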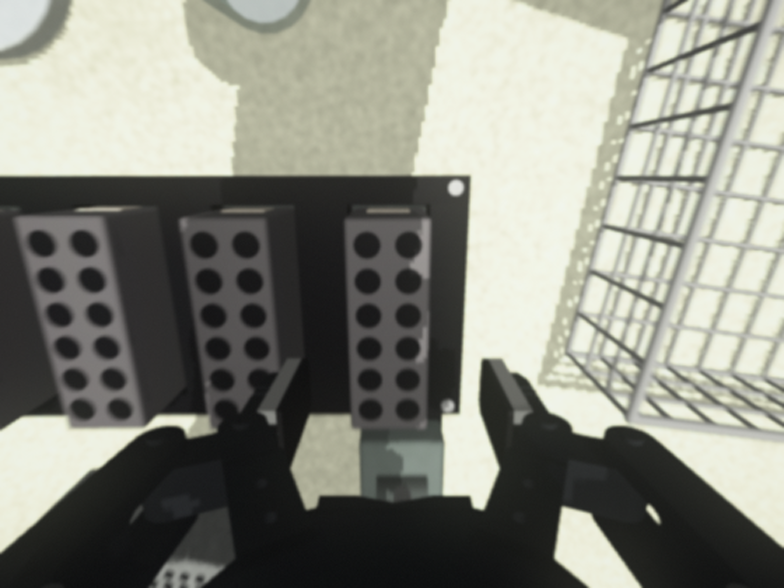

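```bash
python3 -m crank '{"delta_rot":[[0,0,0],[0,0,0],[0,0,0],[0,0,0],[0,0,0]],"slide":[[-1,-1,20],[-1.5,-1.4,42],[-1.5,-1.4,62],[-1.5,-1.4,75],[-1.5,-1.4,80]],"claw":[62,62,62,62,62]}'
python3 -m crank '{"delta_rot":[[0,0,0],[0,0,0],[0,0,0],[0,0,0],[0,0,0]],"slide":[[0,0,0],[0,0,0],[0,0,0],[0,0,0],[0,0,0]],"claw":[50,35,35,35,35]}' 50
python3 g.py .530 -.1405 .026 -1.6
```

```text
time: 3.78
ee_pos: [0.5305, -0.1416, 0.0279]
eef_rot: [[-1.0, 0.03, -0.003], [0.03, 1.0, 0.001], [0.003, 0.001, -1.0]]
wrist_force: [-0.7, -0.9, 0.5]
width: 0.727
time: 4.2
ee_pos: [0.5327, -0.1437, 0.0304]
eef_rot: [[-0.999, 0.032, 0.002], [0.032, 1.0, -0.0], [-0.002, -0.0, -1.0]]
wrist_force: [0.5, 0.5, 1.4]
width: 0.458
t 4.20 pos [ 0.5327 -0.1437  0.0304] yaw -1.81 tilt [ 0.112  -0.0272] F [0.5 0.5 1.4] w 39.2
rot [-0.02  0.11 -0.21] slide [2.8 3.1 4.4]
```

```bash
python3 -m crank '{"delta_rot":[[0,0,0],[0,0,0],[0,0,0],[0,0,0],[0,0,0]],"slide":[[0,0,-2],[0,0,-8],[0,0,-16],[0,0,-30],[0,0,-45]],"claw":[35,35,35,35,35]}' 
python3 -m crank '{"delta_rot":[[0,0,0],[0,0,0],[0,0,0],[0,0,0],[0,0,0]],"slide":[[0,0,-20],[0,0,-40],[0,0,-65],[0,0,-85],[0,0,-95]],"claw":[35,35,35,35,35]}' 
python3 g.py .47 .34 .17 3.4
```

```text
time: 4.62
ee_pos: [0.5312, -0.1435, 0.0747]
eef_rot: [[-0.999, 0.032, -0.001], [0.032, 0.999, 0.0], [0.001, 0.0, -1.0]]
wrist_force: [0.4, -0.2, -2.1]
width: 0.457
time: 5.03
ee_pos: [0.5336, -0.1442, 0.1734]
eef_rot: [[-0.999, 0.032, 0.005], [0.032, 0.999, -0.002], [-0.005, -0.002, -1.0]]
wrist_force: [0.5, 0.2, -1.9]
width: 0.463
t 5.03 pos [ 0.5336 -0.1442  0.1734] yaw -1.82 tilt [ 0.3005 -0.0972] F [ 0.5  0.2 -1.9] w 39.5
rot [-0.1   0.3  -5.22] slide [ 78.9 481.9   2.2]
```

```bash
python3 -m crank '{"delta_rot":[[0,0,0],[0,0,0],[0,0,-1],[0,0,-2],[0,0,-3]],"slide":[[6,30,0],[12,65,0],[18,100,0],[24,137,0],[30,174,0]],"claw":[35,35,35,35,35]}' |head -2
python3 -m crank '{"delta_rot":[[0,0,0],[0,0,-1],[0,0,-2.2],[0,0,-2.2],[0,0,-2.2]],"slide":[[6,36,0],[12,72,0],[18,108,0],[24,144,0],[30,180,0]],"claw":[35,35,35,35,35]}' |head -2
python3 g.py .478 .3415 .17 3.4
```

```text
time: 5.45
ee_pos: [0.5066, 0.0325, 0.1693]
time: 5.87
ee_pos: [0.4727, 0.2121, 0.1692]
t 5.87 pos [0.4727 0.2121 0.1692] yaw 3.39 tilt [-0.0091 -0.008 ] F [ 1.7  0.8 -2.2] w 39.4
rot [-0.01 -0.01 -0.01] slide [-13.  128.8  -0.8]
```

```bash
python3 -m crank '{"delta_rot":[[0,0,0],[0,0,0],[0,0,0],[0,0,0],[0,0,0]],"slide":[[-4,35,0],[-8,72,0],[-13,108,0],[-13,124,0],[-13,129,0]],"claw":[35,35,35,35,35]}' |head -2
python3 -m crank '{"delta_rot":[[0,0,0],[0,0,0],[0,0,0],[0,0,0],[0,0,0]],"slide":[[0,0,20],[0,0,45],[0,0,70],[0,0,80],[0,0,80]],"claw":[35,35,35,35,35]}' |head -2
python3 - <<'E'
from g import *
goal(.480,.3415,.032,3.4); o=bot.get_obs(); s=bot.snapshot("wrist"); cv2.imwrite("pics/w4.png",crop(s["pixels"],0,0,560,420,1.4))
E
```

```text
time: 6.28
ee_pos: [0.4785, 0.343, 0.1691]
time: 6.7
ee_pos: [0.4763, 0.3374, 0.0856]
t 6.70 pos [0.4763 0.3374 0.0856] yaw 3.34 tilt [-0.3749 -0.2658] F [-1.  -0.3 -2.1] w 39.4
rot [-0.24 -0.39 -0.05] slide [-4.3  4.1 53.5]
```

View pics/w4.png

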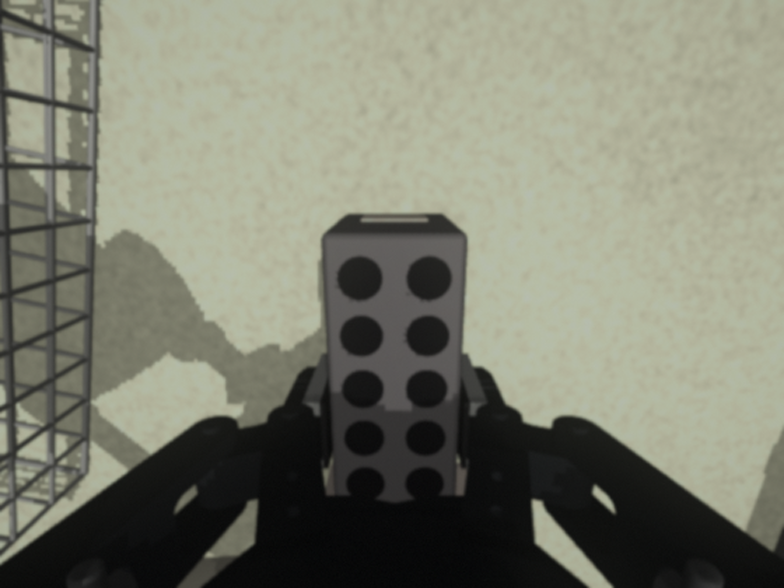

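```bash
cat > hand.py <<'E'
from g import *
def hand(s,o,l,dz):  # l: near edge left/right px at top of cart (1.4x), dz = cart top above TCP
    p=unproj(s,np.array(l)/1.4-.2,o["ee_pos"][2]+dz,o); q=(p-o["ee_pos"])@np.array(o["eef_rot"]); print("tool-frame",q*1000, "-> centre x",q[:,0].mean()*1000-55, "width",np.ptp(q[:,1])*1000)
E
python3 - <<'E'
from hand import *
o=st(); s=bot.snapshot("wrist")
for dz in(.030,.034,.038): hand(s,o,[(322,236),(466,236)],dz)
E
python3 g.py .480 .3415 .032 3.4
```

```text
t 6.75 pos [0.4777 0.3385 0.0877] yaw 3.34 tilt [-0.1992 -0.1478] F [ 0.1  0.1 -2.8] w 39.5
tool-frame [[ 56.0024 -19.0033 -29.7524]
 [ 55.9887  19.9119 -29.8448]] -> centre x 0.9955571629146291 width 38.91521204002676
tool-frame [[ 56.5946 -18.3053 -33.752 ]
 [ 56.5814  19.2243 -33.8411]] -> centre x 1.5879970618173473 width 37.52965327315343
tool-frame [[ 57.1868 -17.6074 -37.7515]
 [ 57.1741  18.5367 -37.8373]] -> centre x 2.1804369607200442 width 36.14409450628016
t 6.80 pos [0.4791 0.3395 0.0895] yaw 3.35 tilt [-0.0287 -0.033 ] F [ 0.7  0.8 -1.7] w 39.3
rot [-0.03 -0.03 -0.05] slide [-1.1  2.  57.5]
```

```bash
python3 -m crank '{"delta_rot":[[0,0,0],[0,0,0],[0,0,0],[0,0,0],[0,0,0]],"slide":[[-1,2,15],[-1,2,30],[-1,2,45],[-1,2,54],[-1,2,57]],"claw":[35,35,35,35,35]}' |head -2
python3 -m crank '{"delta_rot":[[0,0,0],[0,0,0],[0,0,0],[0,0,0],[0,0,0]],"slide":[[-6,0,0],[-14,0,0],[-22,0,0],[-28,0,0],[-31,0,0]],"claw":[35,35,35,35,35]}'
python3 - <<'E'
from g import *
goal(.5264,.3439,.0315,3.4); o=bot.get_obs(); s=bot.snapshot("wrist"); cv2.imwrite("pics/w5.png",crop(s["pixels"],0,0,560,420,1.4))
st()
E
```

```text
time: 7.22
ee_pos: [0.48, 0.342, 0.0323]
time: 7.63
ee_pos: [0.5132, 0.3447, 0.0335]
eef_rot: [[-0.998, -0.059, 0.003], [-0.059, 0.998, 0.001], [-0.003, 0.001, -1.0]]
wrist_force: [0.1, 0.1, -1.6]
width: 0.461
t 7.63 pos [0.5132 0.3447 0.0335] yaw 3.36 tilt [0.1453 0.0797] F [ 0.1  0.1 -1.6] w 39.3
rot [ 0.07  0.15 -0.04] slide [-13.2  -1.6   2. ]
t 7.68 pos [0.5131 0.3446 0.0332] yaw 3.35 tilt [0.132  0.0668] F [ 0.3  0.6 -0.9] w 39.7
```

View pics/w5.png

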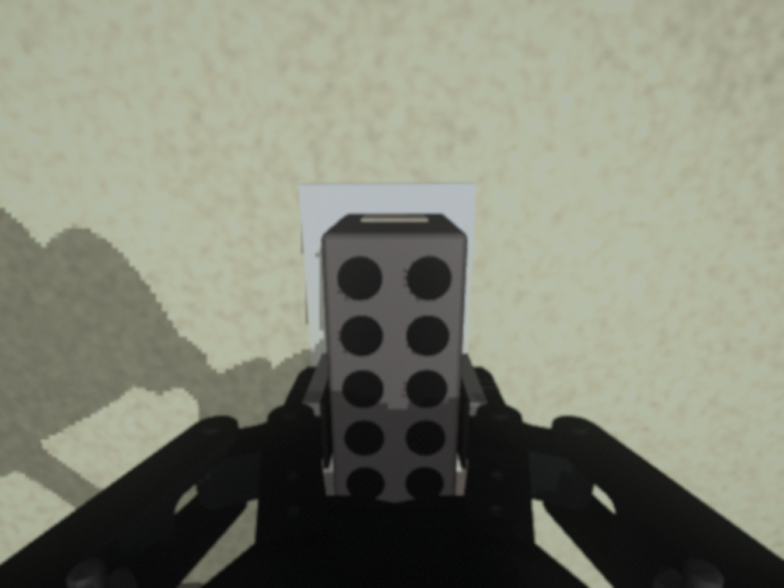

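```bash
python3 -m crank '{"delta_rot":[[0,0,0],[0,0,0],[0,0,0],[0,0,0],[0,0,0]],"slide":[[0,-2,0.5],[-3,-2,1],[-6,-2,1.5],[-9,-2,1.5],[-11,-2,1.5]],"claw":[35,35,35,35,35]}' 70
python3 - <<'E'
from g import *
goal(.5264,.3425,.0315,3.4)
s=bot.snapshot("top"); cv2.imwrite("pics/t5.png",crop(s["pixels"],80,140,110,150,5)[:600]);
s=bot.snapshot("scene"); cv2.imwrite("pics/s5.png",crop(s["pixels"],280,280,180,130,4));st()
E
```

```text
time: 8.1
ee_pos: [0.521, 0.3424, 0.0306]
eef_rot: [[-0.998, -0.059, -0.002], [-0.059, 0.998, -0.001], [0.002, -0.001, -1.0]]
wrist_force: [-6.6, -1.2, 3.8]
width: 0.454
t 8.10 pos [0.521  0.3424 0.0306] yaw 3.38 tilt [-0.1332 -0.0535] F [-6.6 -1.2  3.8] w 38.8
rot [-0.05 -0.14 -0.02] slide [-5.4 -0.2 -0.9]
t 8.20 pos [0.5213 0.3425 0.0306] yaw 3.38 tilt [-0.0849 -0.0426] F [-4.4 -1.9  2.9] w 38.9
```

View pics/t5.png

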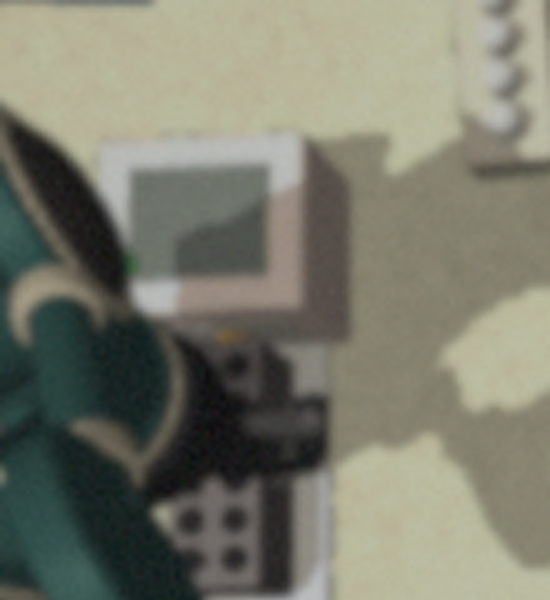

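View pics/s5.png

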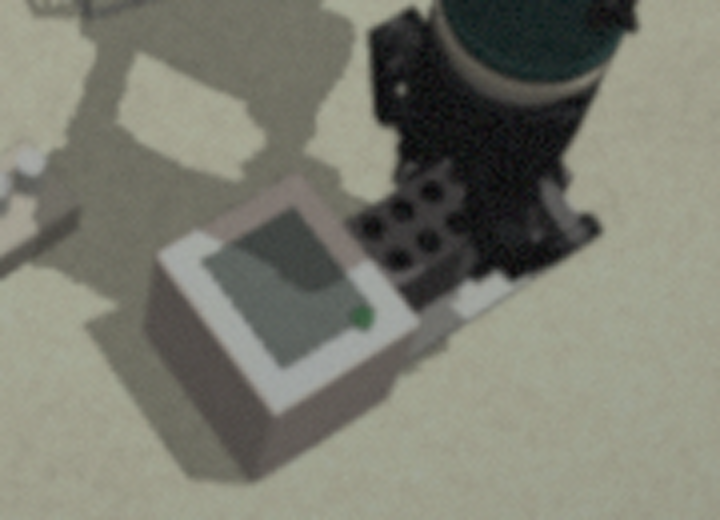

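```bash
python3 -m crank '{"delta_rot":[[0,0,0],[0,0,0],[0,0,0],[0,0,0],[0,0,0]],"slide":[[-1,0,0],[-2,0,0],[-3,0,0],[-4,0,0],[-5,0,0]],"claw":[35,35,35,35,35]}' 
python3 g.py .5264 .3425 .0315 3.4
```

```text
time: 8.62
ee_pos: [0.5253, 0.3427, 0.0307]
eef_rot: [[-0.998, -0.059, -0.003], [-0.059, 0.998, -0.001], [0.003, -0.001, -1.0]]
wrist_force: [-7.3, -2.6, 4.6]
width: 0.456
t 8.62 pos [0.5253 0.3427 0.0307] yaw 3.39 tilt [-0.1716 -0.0612] F [-7.3 -2.6  4.6] w 38.9
rot [-0.05 -0.17 -0.01] slide [-1.  -0.3 -0.8]
```

```bash
python3 -m crank '{"delta_rot":[[0,0,0],[0,0,0],[0,0,0],[0,0,0],[0,0,0]],"slide":[[-1,0,0],[-1.5,0,0],[-2,0,0],[-2.5,0,0],[-3,0,0]],"claw":[35,35,35,35,35]}' 
python3 g.py .5264 .3425 .0315 3.4
```

```text
time: 9.03
ee_pos: [0.5279, 0.3428, 0.0307]
eef_rot: [[-0.998, -0.059, -0.004], [-0.059, 0.998, -0.001], [0.004, -0.001, -1.0]]
wrist_force: [-9.8, -2.1, 5.8]
width: 0.457
t 9.03 pos [0.5279 0.3428 0.0307] yaw 3.39 tilt [-0.2155 -0.0737] F [-9.8 -2.1  5.8] w 39.0
rot [-0.06 -0.22 -0.01] slide [ 1.5 -0.3 -0.8]
```

```bash
python3 -m crank '{"delta_rot":[[0,0,0],[0,0,0],[0,0,0],[0,0,0],[0,0,0]],"slide":[[-1,0,0],[-1.5,0,0],[-2,0,0],[-2.5,0,0],[-3,0,0]],"claw":[35,35,35,35,35]}' 
python3 - <<'E'
from g import *
goal(.5264,.3425,.0315,3.4)
s=bot.snapshot("top"); cv2.imwrite("pics/t6.png",crop(s["pixels"],80,140,110,150,5)[:600]);
s=bot.snapshot("scene"); cv2.imwrite("pics/s6.png",crop(s["pixels"],280,280,180,130,4));st()
E
```

```text
time: 9.45
ee_pos: [0.528, 0.3428, 0.0307]
eef_rot: [[-0.998, -0.059, -0.009], [-0.059, 0.998, -0.002], [0.009, -0.002, -1.0]]
wrist_force: [-18.5, -0.8, 12.1]
width: 0.455
t 9.45 pos [0.528  0.3428 0.0307] yaw 3.38 tilt [-0.527  -0.1426] F [-18.5  -0.8  12.1] w 38.8
rot [-0.11 -0.53 -0.02] slide [ 1.7 -0.2 -0.8]
t 9.55 pos [0.528  0.3428 0.0307] yaw 3.39 tilt [-0.5187 -0.1424] F [-17.2  -3.3  11.6] w 39.0
```

View pics/t6.png

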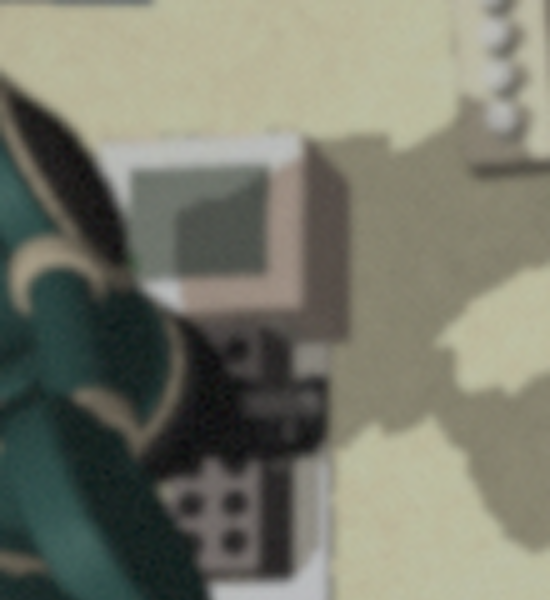

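View pics/s6.png

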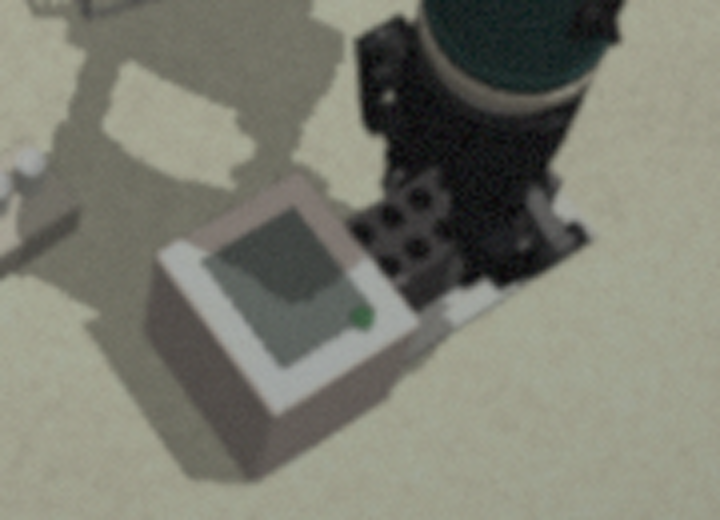

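```bash
python3 -m crank '{"delta_rot":[[0,0,0],[0,0,0],[0,0,0],[0,0,0],[0,0,0]],"slide":[[0.8,0,-0.3],[0.8,0,-0.3],[0.8,0,-0.3],[0.8,0,-0.3],[0.8,0,-0.3]],"claw":[35,35,35,35,35]}' 
python3 g.py .5264 .3425 .0315 3.4
for i in 1 2 3; do python3 -m crank '{"delta_rot":[[0,0,0],[0,0,0],[0,0,0],[0,0,0],[0,0,0]],"slide":[[0,0,0],[0,0,0],[0,0,0],[0,0,0],[0,0,0]],"claw":[35,35,35,35,35]}'  >/dev/null; python3 g.py; done
```

```text
time: 9.97
ee_pos: [0.5281, 0.3428, 0.0307]
eef_rot: [[-0.998, -0.059, -0.007], [-0.059, 0.998, -0.002], [0.007, -0.002, -1.0]]
wrist_force: [-13.5, -2.0, 8.7]
width: 0.459
t 9.97 pos [0.5281 0.3428 0.0307] yaw 3.40 tilt [-0.4188 -0.1224] F [-13.5  -2.    8.7] w 39.2
rot [-0.1  -0.43 -0.  ] slide [ 1.7 -0.2 -0.8]
t 10.38 pos [0.5281 0.3428 0.0307] yaw 3.40 tilt [-0.4204 -0.1243] F [-14.   -1.2   8.5] w 38.9
t 10.80 pos [0.5281 0.3428 0.0307] yaw 3.39 tilt [-0.4184 -0.1217] F [-14.5  -1.2   7.4] w 39.1
t 11.22 pos [0.5281 0.3428 0.0307] yaw 3.40 tilt [-0.4205 -0.1237] F [-13.9  -0.9   8.1] w 39.4
```

```bash
python3 -m crank '{"delta_rot":[[0,0,0],[0,0,0],[0,0,0],[0,0,0],[0,0,0]],"slide":[[3,0,-2],[8,0,-4],[16,0,-14],[18,0,-40],[18,0,-75]],"claw":[35,35,35,35,35]}' |head -2
python3 -m crank '{"delta_rot":[[0,0,0],[0,0,0],[0,0,0],[0,0,0],[0,0,0]],"slide":[[0,0,-30],[0,0,-60],[0,0,-75],[0,0,-75],[0,0,-75]],"claw":[35,35,35,35,35]}' 
python3 g.py .50 .17 .18 -9.3
```

```text
time: 11.63
ee_pos: [0.5118, 0.341, 0.104]
time: 12.05
ee_pos: [0.5157, 0.343, 0.1835]
eef_rot: [[-0.998, -0.059, 0.005], [-0.059, 0.998, 0.003], [-0.005, 0.002, -1.0]]
wrist_force: [-0.0, 0.0, -2.3]
width: 0.458
t 12.05 pos [0.5157 0.343  0.1835] yaw 3.39 tilt [0.3005 0.1541] F [-0.   0.  -2.3] w 39.1
rot [ 0.17  0.29 12.69] slide [  25.9 -171.8    2.9]
```

```bash
python3 -m crank '{"delta_rot":[[0,0,3],[0,0,6],[0,0,9],[0,0,12],[0,0,12.7]],"slide":[[5,-35,0],[10,-72,0],[16,-108,0],[22,-144,0],[26,-172,0]],"claw":[35,35,35,35,35]}' |head -2
python3 - <<'E'
from g import *
goal(.522,.105,.18,-9.3); o=bot.get_obs(); s=bot.snapshot("wrist"); cv2.imwrite("pics/w6.png",crop(s["pixels"],0,0,560,420,1.4))
E
```

```text
time: 12.47
ee_pos: [0.4962, 0.1663, 0.1784]
t 12.47 pos [0.4962 0.1663 0.1784] yaw -9.44 tilt [-0.2082 -0.1221] F [ 0.3  0.8 -1.9] w 38.9
rot [-0.15 -0.19 -0.14] slide [-35.5 -56.2  -1.6]
```

View pics/w6.png

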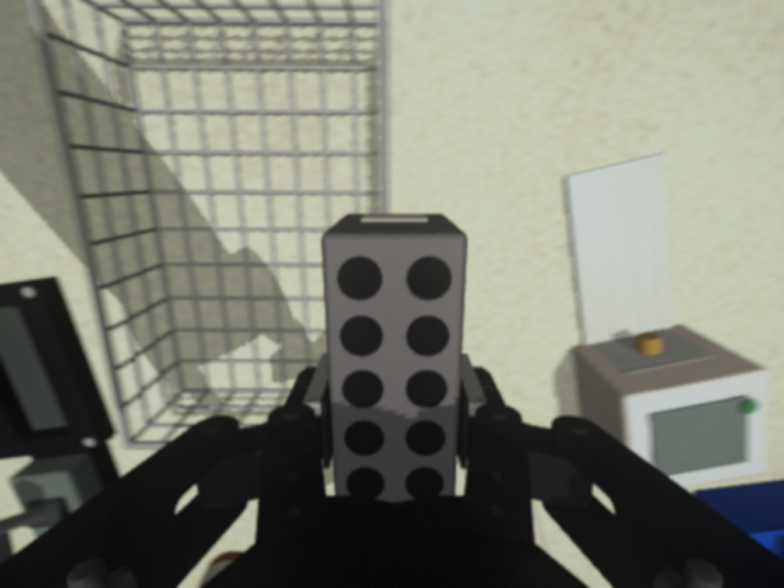

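```bash
python3 - <<'E'
from g import *
o=st(); s=bot.snapshot("wrist")
print(unproj(s,np.array([(124,446),(383,60),(384,200),(64,150)])/1.4-.2,.08,o))
E
python3 g.py .522 .105 .18 -9.3
```

```text
t 12.52 pos [0.4956 0.1622 0.1781] yaw -9.47 tilt [-0.2761 -0.3505] F [-1.6 -4.2 -2.1] w 38.8
[[ 0.5687 -0.0353  0.08  ]
 [ 0.3683  0.1776  0.08  ]
 [ 0.4376  0.166   0.08  ]
 [ 0.3828 -0.0018  0.08  ]]
t 12.57 pos [0.4963 0.1649 0.1784] yaw -9.53 tilt [-0.2288 -0.1732] F [-0.1  0.9 -1.5] w 38.8
rot [-0.21 -0.2  -0.23] slide [-35.3 -54.8  -1.5]
```

```bash
python3 -m crank '{"delta_rot":[[0,0,0],[0,0,0],[0,0,0],[0,0,0],[0,0,0]],"slide":[[-15,-25,0],[-30,-50,0],[-35,-57,5],[-35,-57,30],[-35,-57,60]],"claw":[35,35,35,35,35]}' |head -2
python3 -m crank '{"delta_rot":[[0,0,0],[0,0,0],[0,0,0],[0,0,0],[0,0,0]],"slide":[[0,0,5],[0,0,10],[0,0,10],[0,0,10],[0,0,10]],"claw":[35,35,35,35,35]}' |head -2
python3 - <<'E'
from g import *
goal(.522,.103,.034,-9.3); o=bot.get_obs(); s=bot.snapshot("wrist"); cv2.imwrite("pics/w7.png",crop(s["pixels"],0,0,560,420,1.4))
st()
E
```

```text
time: 12.98
ee_pos: [0.526, 0.1073, 0.1217]
time: 13.4
ee_pos: [0.5249, 0.1077, 0.1126]
t 13.40 pos [0.5249 0.1077 0.1126] yaw -9.28 tilt [0.1547 0.0271] F [-0.4 -1.  -1.4] w 38.9
rot [0.05 0.15 0.02] slide [ 2.3 -5.2 78.6]
t 13.45 pos [0.525  0.1077 0.1128] yaw -9.28 tilt [0.1751 0.0286] F [-1.  -0.7 -1.8] w 38.8
```

View pics/w7.png

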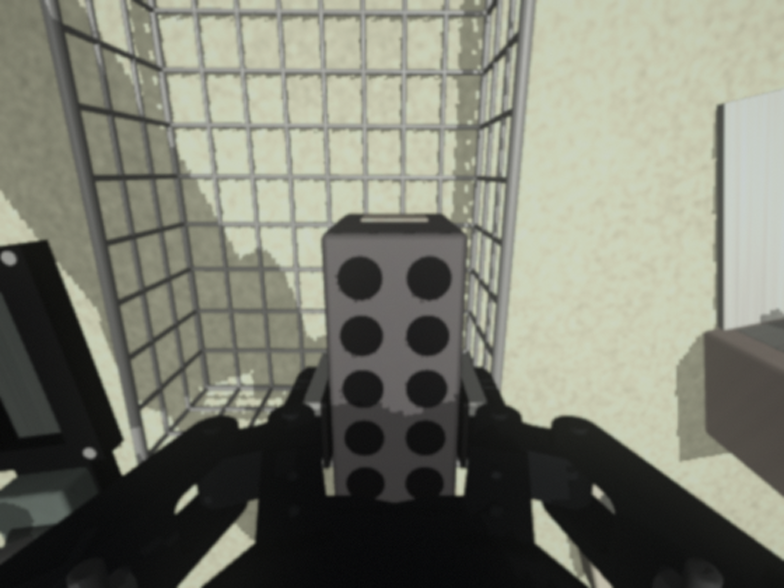

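```bash
python3 - <<'E'
from g import *
o=st(); s=bot.snapshot("wrist")
R=np.array(o["eef_rot"])
p=unproj(s,np.array([(529,60),(513,200),(500,330),(65,60),(97,200),(124,330)])/1.4-.2,.08,o); print(p, (p-o["ee_pos"])@R*1000)
E
```

```text
t 13.45 pos [0.525  0.1077 0.1128] yaw -9.28 tilt [0.1751 0.0286] F [-1.  -0.7 -1.8] w 38.8
[[ 0.4223  0.1762  0.08  ]
 [ 0.4723  0.1663  0.08  ]
 [ 0.5284  0.156   0.08  ]
 [ 0.3947  0.0058  0.08  ]
 [ 0.4448 -0.0014  0.08  ]
 [ 0.501  -0.0105  0.08  ]] [[ 112.5456   51.0189   32.4826]
 [  61.6136   49.346    32.6305]
 [   4.5114   48.2206   32.7969]
 [ 112.2696 -121.6185   32.3134]
 [  61.601  -120.6409   32.463 ]
 [   4.7563 -120.5304   32.63  ]]
```

```bash
python3 -m crank '{"delta_rot":[[0,0,0],[0,0,0],[0,0,0],[0,0,0],[0,0,0]],"slide":[[2,-2,20],[2,-2,45],[2,-2,65],[2,-2,78],[2,-2,81]],"claw":[35,35,35,35,35]}'
python3 -m crank '{"delta_rot":[[0,0,0],[0,0,0],[0,0,0],[0,0,0],[0,0,0]],"slide":[[0,0,0],[0,0,0],[0,0,0],[0,0,0],[0,0,0]],"claw":[35,42,50,50,50]}'
python3 g.py .522 .103 .15 -9.3
```

```text
time: 13.92
ee_pos: [0.5228, 0.1049, 0.0314]
eef_rot: [[-0.987, 0.161, 0.002], [0.161, 0.987, -0.001], [-0.002, -0.001, -1.0]]
wrist_force: [-5.2, -9.9, 20.1]
width: 0.452
time: 14.33
ee_pos: [0.523, 0.1043, 0.0321]
eef_rot: [[-0.987, 0.161, 0.003], [0.161, 0.987, -0.002], [-0.003, -0.001, -1.0]]
wrist_force: [-0.8, -6.0, 2.5]
width: 0.588
t 14.33 pos [0.523  0.1043 0.0321] yaw -9.28 tilt [ 0.17  -0.095] F [-0.8 -6.   2.5] w 50.2
rot [-0.07  0.18  0.02] slide [   0.4   -1.6 -117.9]
```

```bash
python3 -m crank '{"delta_rot":[[0,0,0],[0,0,0],[0,0,0],[0,0,0],[0,0,0]],"slide":[[0,-1,0],[0,-1.5,-5],[0,-1.5,-15],[0,-1.5,-30],[0,-1.5,-50]],"claw":[47,47,47,47,47]}'
python3 -m crank '{"delta_rot":[[0,0,0],[0,0,0],[0,0,0],[0,0,0],[0,0,0]],"slide":[[0,0,-30],[0,0,-65],[0,0,-100],[0,0,-120],[0,0,-120]],"claw":[47,47,60,60,60]}'
python3 - <<'E'
from g import *
o=st(); s=bot.snapshot("wrist"); cv2.imwrite("pics/w8.png",crop(s["pixels"],0,0,560,420,1.4))
st()
E
```

```text
time: 14.75
ee_pos: [0.5202, 0.1041, 0.0804]
eef_rot: [[-0.987, 0.162, -0.002], [0.162, 0.987, -0.0], [0.002, -0.0, -1.0]]
wrist_force: [0.5, -0.0, -1.4]
width: 0.556
time: 15.17
ee_pos: [0.5254, 0.105, 0.2081]
eef_rot: [[-0.987, 0.161, 0.013], [0.161, 0.987, 0.002], [-0.012, 0.004, -1.0]]
wrist_force: [0.5, 0.3, 0.2]
width: 0.703
t 15.17 pos [0.5254 0.105  0.2081] yaw -9.29 tilt [0.7337 0.1229] F [0.5 0.3 0.2] w 60.0
t 15.22 pos [0.5238 0.1047 0.2051] yaw -9.29 tilt [0.4963 0.0859] F [ 0.8  0.1 -0.4] w 60.1
```

View pics/w8.png

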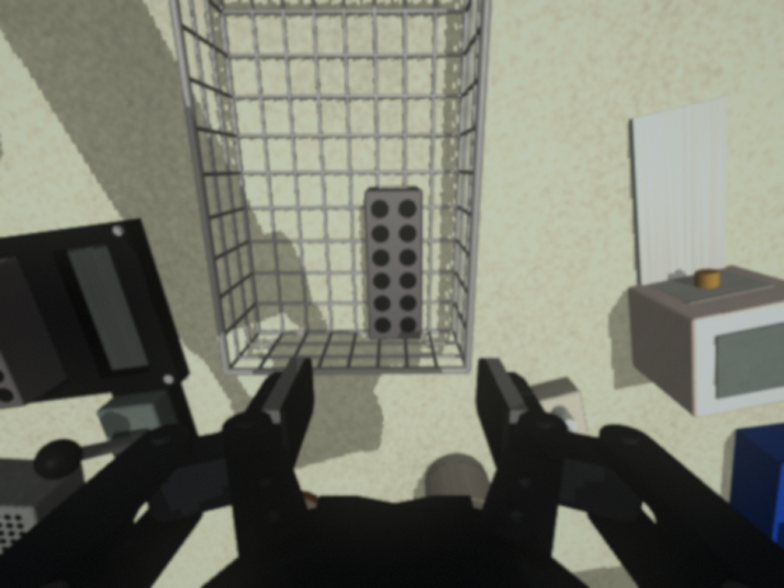

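```bash
cat >> hand.py <<'E'
def bas(uv4,o,s):
    # far-right(+y... list: far -y corner, far +y corner, points on -y rim, +y rim ; outer mid wire
    p=unproj(s,np.array(uv4)/1.4-.2,.08,o)[:,:2]; print(p)
    x=(p[0]-p[2])+(p[1]-p[3]); yaw=np.arctan2(x[1],x[0]); c,n=np.cos(yaw),np.sin(yaw)
    print("basket",(p[0]+p[1])/2-.1375*np.array([c,n]),"yaw",np.degrees(yaw),"w",np.linalg.norm(p[1]-p[0]))
E
python3 - <<'E'
from hand import *
st(); o=bot.get_obs(); s=bot.snapshot("wrist")
bas([(228,371),(468,370),(186,60),(485,60)],o,s)
c,r=fit(s,[(-.055,-.02,.061),(-.055,.02,.061),(.055,.02,.061),(.055,-.02,.061)],np.array([(366,188),(422,188),(421,337),(370,337)])/1.4-.2,[.5,.1,0],o);print(c)
E
python3 g.py .528 -.214 .20 -1.7
```

```text
t 15.22 pos [0.5238 0.1047 0.2051] yaw -9.29 tilt [0.4963 0.0859] F [ 0.8  0.1 -0.4] w 60.1
[[ 0.5676 -0.021 ]
 [ 0.5948  0.1471]
 [ 0.3744  0.0104]
 [ 0.4016  0.1781]]
basket [0.4455 0.085 ] yaw -9.187862219500492 w 0.1702890369086552
[ 0.5171  0.1072 -0.1538]
t 15.27 pos [0.5222 0.1044 0.2025] yaw -9.30 tilt [0.2412 0.0462] F [-0.4 -0.7 -1.1] w 60.4
rot [ 0.07  0.24 -7.6 ] slide [ -57.2 -313.3    2.3]
```

```bash
python3 -m crank '{"delta_rot":[[0,0,-2],[0,0,-4],[0,0,-6],[0,0,-7.6],[0,0,-7.6]],"slide":[[-7,-35,0],[-14,-72,0],[-20,-110,0],[-27,-147,0],[-34,-185,0]],"claw":[62,62,62,62,62]}' | head -2
python3 -m crank '{"delta_rot":[[0,0,0],[0,0,0],[0,0,0],[0,0,0],[0,0,0]],"slide":[[0,-37,0],[0,-74,0],[0,-110,20],[0,-130,45],[0,-133,65]],"claw":[62,62,62,62,62]}' | head -2
python3 -m crank '{"delta_rot":[[0,0,0],[0,0,0],[0,0,0],[0,0,0],[0,0,0]],"slide":[[0,0,5],[0,0,10],[0,0,10],[0,0,10],[0,0,10]],"claw":[62,62,62,62,62]}' | head -2
python3 - <<'E'
from g import *
goal(.5280,-.2145,.030,-1.8); o=bot.get_obs(); s=bot.snapshot("wrist"); cv2.imwrite("pics/w9.png",crop(s["pixels"],0,0,560,420,1.4))
E
```

```text
time: 15.68
ee_pos: [0.5231, -0.085, 0.1982]
time: 16.1
ee_pos: [0.5193, -0.2202, 0.1326]
time: 16.52
ee_pos: [0.5218, -0.2165, 0.1264]
t 16.52 pos [ 0.5218 -0.2165  0.1264] yaw -1.64 tilt [ 0.113  -0.0465] F [ 1.1  0.4 -0.7] w 61.9
rot [-0.04  0.11  0.16] slide [-6.   2.2 96.4]
```

View pics/w9.png

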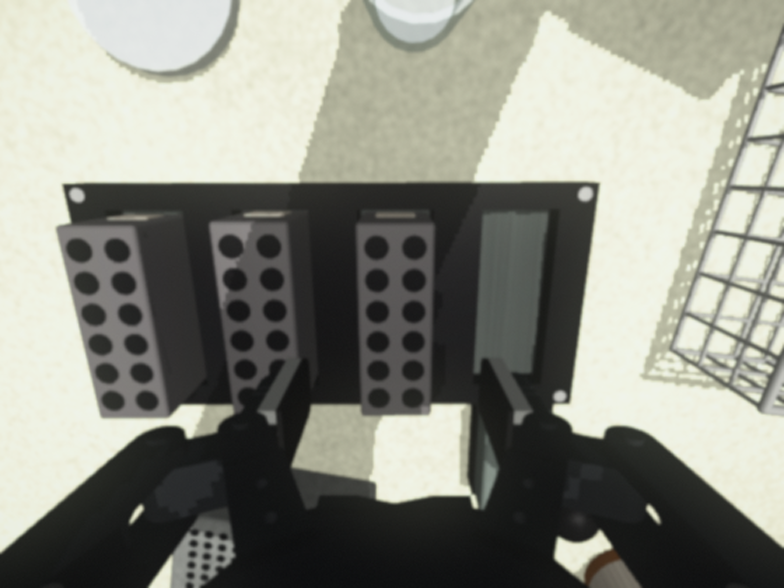

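```bash
python3 -m crank '{"delta_rot":[[0,0,0],[0,0,0],[0,0,0],[0,0,0],[0,0,0]],"slide":[[-3,1,20],[-6,1.5,42],[-6,1.5,66],[-6,1.5,88],[-6,1.5,96]],"claw":[62,62,62,62,62]}'
python3 -m crank '{"delta_rot":[[0,0,0],[0,0,0],[0,0,0],[0,0,0],[0,0,0]],"slide":[[0,0,0],[0,0,0],[0,0,0],[0,0,0],[0,0,0]],"claw":[50,35,35,35,35]}' 60
python3 g.py
```

```text
time: 16.98
ee_pos: [0.5255, -0.2145, 0.027]
eef_rot: [[-1.0, 0.029, -0.003], [0.029, 1.0, 0.001], [0.003, 0.001, -1.0]]
wrist_force: [-0.5, 0.8, -1.3]
width: 0.728
time: 17.4
ee_pos: [0.5278, -0.2161, 0.0305]
eef_rot: [[-1.0, 0.03, 0.002], [0.03, 1.0, -0.001], [-0.002, -0.001, -1.0]]
wrist_force: [0.3, -0.1, -1.8]
width: 0.46
t 17.40 pos [ 0.5278 -0.2161  0.0305] yaw -1.71 tilt [ 0.1288 -0.0605] F [ 0.3 -0.1 -1.8] w 39.2
```

```bash
python3 -m crank '{"delta_rot":[[0,0,0],[0,0,0],[0,0,0],[0,0,0],[0,0,0]],"slide":[[0,0,-2],[0,0,-8],[0,0,-16],[0,0,-30],[0,0,-50]],"claw":[35,35,35,35,35]}' |tail -2
python3 -m crank '{"delta_rot":[[0,0,0],[0,0,0],[0,0,0],[0,0,0],[0,0,0]],"slide":[[0,0,-25],[0,0,-50],[0,0,-75],[0,0,-95],[0,0,-95]],"claw":[35,35,35,35,35]}' |tail -2
python3 g.py .478 .3405 .17 3.4
```

```text
wrist_force: [-0.1, -0.2, -1.4]
width: 0.462
wrist_force: [1.3, -0.1, -1.6]
width: 0.457
t 18.23 pos [ 0.5303 -0.2173  0.1808] yaw -1.71 tilt [ 0.5609 -0.2579] F [ 1.3 -0.1 -1.6] w 39.0
rot [-0.27  0.56 -5.11] slide [ 69.  556.    7.8]
```

```bash
python3 -m crank '{"delta_rot":[[0,0,0],[0,0,0],[0,0,-1],[0,0,-2],[0,0,-3]],"slide":[[5,30,0],[9,65,0],[14,102,0],[18,140,0],[23,178,0]],"claw":[35,35,35,35,35]}' |tail -1
python3 -m crank '{"delta_rot":[[0,0,0],[0,0,-1],[0,0,-2.1],[0,0,-2.1],[0,0,-2.1]],"slide":[[5,38,0],[10,76,0],[15,114,0],[20,152,0],[25,190,0]],"claw":[35,35,35,35,35]}' |tail -1
python3 g.py .478 .3405 .17 3.4
```

```text
width: 0.458
width: 0.454
t 19.07 pos [0.4788 0.1539 0.1737] yaw 3.38 tilt [-0.0129 -0.0058] F [ 0.5  0.9 -1.4] w 38.8
rot [-0.01 -0.01 -0.02] slide [-10.2 186.3   3.7]
```

```bash
python3 -m crank '{"delta_rot":[[0,0,0],[0,0,0],[0,0,0],[0,0,0],[0,0,0]],"slide":[[-3,38,0],[-6,76,0],[-10,114,0],[-10,152,0],[-10,184,0]],"claw":[35,35,35,35,35]}' |tail -1
python3 -m crank '{"delta_rot":[[0,0,0],[0,0,0],[0,0,0],[0,0,0],[0,0,0]],"slide":[[0,2,25],[0,2,55],[0,2,85],[0,2,90],[0,2,90]],"claw":[35,35,35,35,35]}' |tail -1
python3 - <<'E'
from hand import *
st(); o=st(); s=bot.snapshot("wrist"); cv2.imwrite("pics/w10.png",crop(s["pixels"],0,0,560,420,1.4))
goal(.480,.3400,.032,3.4)
E
```

```text
width: 0.457
width: 0.461
t 19.90 pos [0.476  0.3369 0.0807] yaw 3.40 tilt [-0.3648 -0.236 ] F [-0.3  1.  -1.9] w 39.4
t 19.90 pos [0.476  0.3369 0.0807] yaw 3.40 tilt [-0.3648 -0.236 ] F [-0.3  1.  -1.9] w 39.4
t 19.95 pos [0.4779 0.3379 0.0831] yaw 3.38 tilt [-0.1411 -0.0911] F [-0.3 -1.3  0.3] w 39.3
rot [-0.08 -0.15 -0.02] slide [-2.3  2.1 51.1]
```

View pics/w10.png

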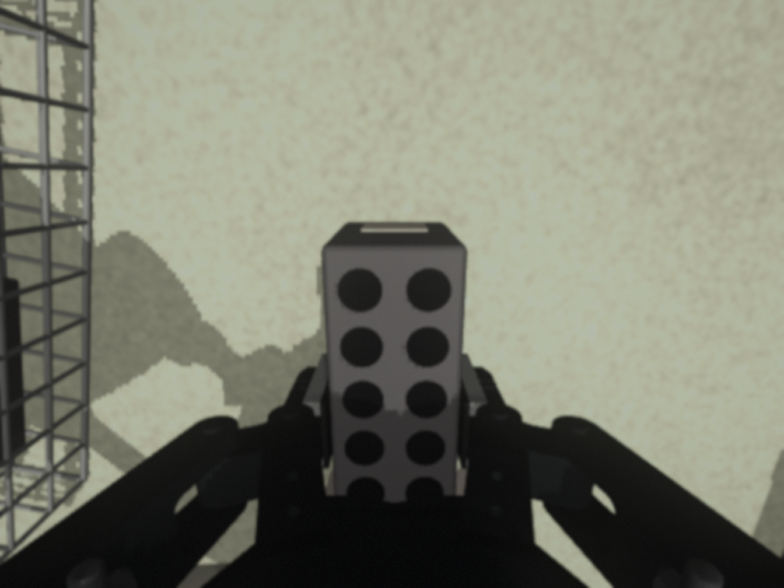

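```bash
python3 -m crank '{"delta_rot":[[0,0,0],[0,0,0],[0,0,0],[0,0,0],[0,0,0]],"slide":[[0,1,15],[0,1,30],[0,1,45],[0,1,52],[0,1,54.5]],"claw":[35,35,35,35,35]}' |tail -1
python3 -m crank '{"delta_rot":[[0,0,0],[0,0,0],[0,0,0],[0,0,0],[0,0,0]],"slide":[[-6,0,0],[-13,0,0],[-20,0,0],[-24,0,0],[-26,0,0]],"claw":[35,35,35,35,35]}' 70
python3 g.py .525 .3425 .0310 3.4
```

```text
width: 0.465
time: 20.78
ee_pos: [0.5067, 0.3416, 0.0306]
eef_rot: [[-0.998, -0.059, 0.002], [-0.059, 0.998, 0.001], [-0.002, 0.001, -1.0]]
wrist_force: [-0.4, 0.2, -1.1]
width: 0.461
t 20.78 pos [0.5067 0.3416 0.0306] yaw 3.36 tilt [0.1191 0.0644] F [-0.4  0.2 -1.1] w 39.4
rot [ 0.06  0.12 -0.04] slide [-18.3  -0.2  -0.4]
```

```bash
python3 -m crank '{"delta_rot":[[0,0,0],[0,0,0],[0,0,0],[0,0,0],[0,0,0]],"slide":[[-5,0,0],[-10,0,0],[-14,0,0],[-16,0,0],[-18,0,0]],"claw":[35,35,35,35,35]}' |sed -n '2p;4p'
python3 -m crank '{"delta_rot":[[0,0,0],[0,0,0],[0,0,0],[0,0,0],[0,0,0]],"slide":[[-0.5,0,0],[-1,0,0],[-1.5,0,0],[-2,0,0],[-2,0,0]],"claw":[35,35,35,35,35]}' |sed -n '2p;4p'
```

```text
ee_pos: [0.5211, 0.3422, 0.0301]
wrist_force: [-9.9, -1.3, 9.3]
ee_pos: [0.5227, 0.3423, 0.0301]
wrist_force: [-8.9, -0.9, 7.7]
```

```bash
python3 -m crank '{"delta_rot":[[0,0,0],[0,0,0],[0,0,0],[0,0,0],[0,0,0]],"slide":[[-0.5,0,0],[-1,0,0],[-1.5,0,0],[-2,0,0],[-2,0,0]],"claw":[35,35,35,35,35]}' |sed -n '2p;4p'
python3 -m crank '{"delta_rot":[[0,0,0],[0,0,0],[0,0,0],[0,0,0],[0,0,0]],"slide":[[-0.5,0,0],[-1,0,0],[-1.5,0,0],[-2,0,0],[-2,0,0]],"claw":[35,35,35,35,35]}' |sed -n '2p;4p'
```

```text
ee_pos: [0.5244, 0.3424, 0.0301]
wrist_force: [-9.8, -1.0, 9.6]
ee_pos: [0.5248, 0.3424, 0.0301]
wrist_force: [-14.9, -1.8, 12.8]
```

```bash
python3 -m crank '{"delta_rot":[[0,0,0],[0,0,0],[0,0,0],[0,0,0],[0,0,0]],"slide":[[-0.6,0,-0.3],[-0.6,0,-0.3],[-0.6,0,-0.3],[-0.6,0,-0.3],[-0.6,0,-0.3]],"claw":[35,35,35,35,35]}' |sed -n '2p;4p'
for i in 1 2 3; do python3 -m crank '{"delta_rot":[[0,0,0],[0,0,0],[0,0,0],[0,0,0],[0,0,0]],"slide":[[0,0,0],[0,0,0],[0,0,0],[0,0,0],[0,0,0]],"claw":[35,35,35,35,35]}'  >/dev/null; python3 g.py; done
```

```text
ee_pos: [0.5248, 0.3424, 0.0301]
wrist_force: [-15.9, -0.8, 13.0]
t 23.28 pos [0.5248 0.3423 0.0301] yaw 3.39 tilt [-0.4971 -0.1113] F [-16.8  -1.2  13.1] w 39.0
t 23.70 pos [0.5248 0.3424 0.0301] yaw 3.39 tilt [-0.4923 -0.1074] F [-16.4  -0.6  12.7] w 39.0
t 24.12 pos [0.5248 0.3424 0.0301] yaw 3.39 tilt [-0.4911 -0.1058] F [-16.3  -1.5  12.6] w 39.3
```

```bash
python3 -m crank '{"delta_rot":[[0,0,0],[0,0,0],[0,0,0],[0,0,0],[0,0,0]],"slide":[[3,0,-2],[8,0,-4],[16,0,-14],[18,0,-40],[18,0,-75]],"claw":[35,35,35,35,35]}' |tail -1
python3 -m crank '{"delta_rot":[[0,0,0],[0,0,0],[0,0,0],[0,0,0],[0,0,0]],"slide":[[0,0,-30],[0,0,-60],[0,0,-80],[0,0,-80],[0,0,-80]],"claw":[35,35,35,35,35]}' |tail -2 
python3 g.py .50 .13 .18 -9.3
```

```text
width: 0.458
wrist_force: [-0.1, 0.3, -1.5]
width: 0.46
t 24.95 pos [0.5131 0.3423 0.1877] yaw 3.38 tilt [0.3221 0.1631] F [-0.1  0.3 -1.5] w 39.3
rot [ 0.18  0.31 12.68] slide [  25.7 -211.2    7. ]
```

```bash
python3 -m crank '{"delta_rot":[[0,0,3],[0,0,6],[0,0,9],[0,0,12],[0,0,12.7]],"slide":[[5,-35,0],[10,-72,0],[16,-110,0],[22,-148,0],[26,-186,0]],"claw":[35,35,35,35,35]}' |tail -1
python3 -m crank '{"delta_rot":[[0,0,0],[0,0,0],[0,0,0],[0,0,0],[0,0,0]],"slide":[[0,-25,0],[0,-60,0],[0,-90,0],[0,-110,0],[0,-115,0]],"claw":[35,35,35,35,35]}' |tail -1
python3 -m crank '{"delta_rot":[[0,0,0],[0,0,0],[0,0,0],[0,0,0],[0,0,0]],"slide":[[0,0,0],[0,0,15],[0,0,40],[0,0,55],[0,0,60]],"claw":[35,35,35,35,35]}' |tail -1
python3 - <<'E'
from g import *
bot.snapshot("top");goal(.505,.038,.032,-9.3); o=bot.get_obs(); s=bot.snapshot("wrist"); cv2.imwrite("pics/w11.png",crop(s["pixels"],0,0,560,420,1.4))
st()
E
```

```text
width: 0.455
width: 0.459
width: 0.456
t 26.25 pos [0.4754 0.0418 0.1215] yaw -9.25 tilt [-0.3409  0.0094] F [ 0.5  0.2 -2. ] w 39.3
rot [-0.05 -0.34  0.05] slide [-30.4   1.1  89.3]
t 26.30 pos [0.4764 0.0417 0.123 ] yaw -9.25 tilt [-0.2269  0.0092] F [-0.9 -0.2  0.2] w 39.1
```

View pics/w11.png

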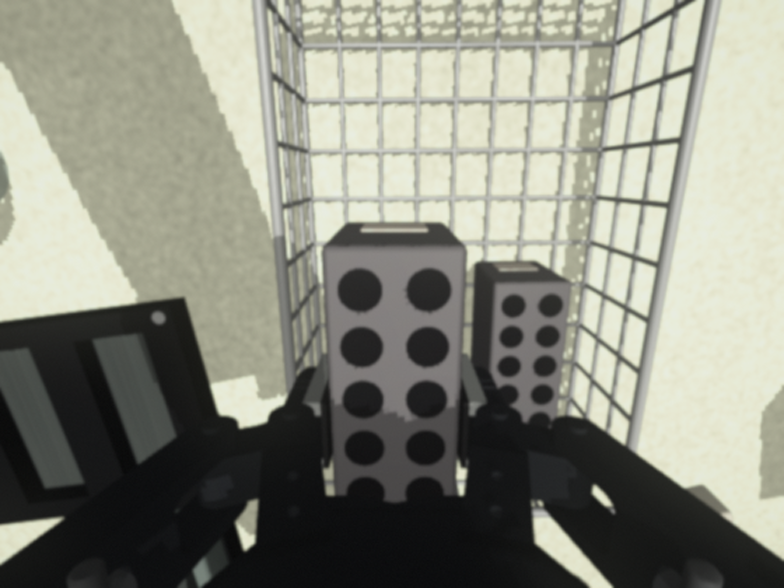

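```bash
python3 - <<'E'
from g import *
o=st(); s=bot.snapshot("wrist")
R=np.array(o["eef_rot"])
p=unproj(s,np.array([(710,60),(683,200),(657,330),(264,60),(278,200),(289,330)])/1.4-.2,.08,o); print((p-o["ee_pos"])@R*1000)
p=unproj(s,np.array([(494,283),(569,281)])/1.4-.2,.061,o); print("cart1 near edge",(p-o["ee_pos"])@R*1000)
E
python3 g.py .505 .038 .032 -9.3
```

```text
t 26.30 pos [0.4764 0.0417 0.123 ] yaw -9.25 tilt [-0.2269  0.0092] F [-0.9 -0.2  0.2] w 39.1
[[114.6504 125.5566  43.3899]
 [ 60.7433 125.8     43.1777]
 [  0.5356 125.4076  42.941 ]
 [115.1174 -50.9862  43.476 ]
 [ 61.0018 -49.8979  43.2626]
 [  0.5905 -49.5455  43.0247]]
cart1 near edge [[18.6285 51.2717 62.0477]
 [19.6441 89.1426 62.0336]]
t 26.35 pos [0.4775 0.0416 0.1244] yaw -9.25 tilt [-0.0765  0.0103] F [ 0.9  0.6 -1.2] w 39.0
rot [-0.   -0.08  0.05] slide [-27.8   0.8  92.3]
```

```bash
python3 -m crank '{"delta_rot":[[0,0,0],[0,0,0],[0,0,0],[0,0,0],[0,0,0]],"slide":[[-12,2,0],[-25,4,5],[-32,4,20],[-32,4,40],[-32,4,60]],"claw":[35,35,35,35,35]}' |tail -2
python3 -m crank '{"delta_rot":[[0,0,0],[0,0,0],[0,0,0],[0,0,0],[0,0,0]],"slide":[[0,0,12],[0,0,20],[0,0,26],[0,0,30],[0,0,30]],"claw":[35,35,35,35,35]}'
python3 -m crank '{"delta_rot":[[0,0,0],[0,0,0],[0,0,0],[0,0,0],[0,0,0]],"slide":[[0,0,0],[0,0,0],[0,0,0],[0,0,0],[0,0,0]],"claw":[35,40,44,48,48]}'
```

```text
wrist_force: [-0.6, -0.8, -1.6]
width: 0.461
time: 27.18
ee_pos: [0.5102, 0.0396, 0.0348]
eef_rot: [[-0.987, 0.162, 0.0], [0.162, 0.987, 0.0], [-0.0, 0.0, -1.0]]
wrist_force: [0.2, 0.7, -0.8]
width: 0.459
time: 27.6
ee_pos: [0.5106, 0.0396, 0.0356]
eef_rot: [[-0.987, 0.162, 0.001], [0.162, 0.987, 0.0], [-0.001, 0.0, -1.0]]
wrist_force: [0.4, 0.1, -0.0]
width: 0.56
```

Released without contact. Lift and look.

```bash
python3 -m crank '{"delta_rot":[[0,0,0],[0,0,0],[0,0,0],[0,0,0],[0,0,0]],"slide":[[0,0,-5],[0,0,-15],[0,0,-30],[0,0,-55],[0,0,-85]],"claw":[48,48,48,48,48]}'|tail -2
python3 -m crank '{"delta_rot":[[0,0,0],[0,0,0],[0,0,0],[0,0,0],[0,0,0]],"slide":[[0,0,-30],[0,0,-60],[0,0,-85],[0,0,-85],[0,0,-85]],"claw":[60,60,60,60,60]}'|tail -1
python3 - <<'E'
from g import *
bot.snapshot("top"); o=st(); s=bot.snapshot("wrist"); cv2.imwrite("pics/w12.png",crop(s["pixels"],0,0,560,420,1.4))
st()
E
python3 g.py .525 -.2895 .18 -1.8
```

```text
wrist_force: [1.6, 1.4, 0.7]
width: 0.562
width: 0.703
t 28.48 pos [0.5103 0.0396 0.2061] yaw -9.31 tilt [0.1249 0.0034] F [-0.  -0.2  0.2] w 60.1
t 28.53 pos [0.5094 0.0396 0.2047] yaw -9.31 tilt [-0.0265 -0.0004] F [-0.5  0.5 -0.6] w 59.6
t 28.53 pos [0.5094 0.0396 0.2047] yaw -9.31 tilt [-0.0265 -0.0004] F [-0.5  0.5 -0.6] w 59.6
rot [-0.   -0.03 -7.51] slide [ -68.6 -322.2   24.7]
```

View pics/w12.png

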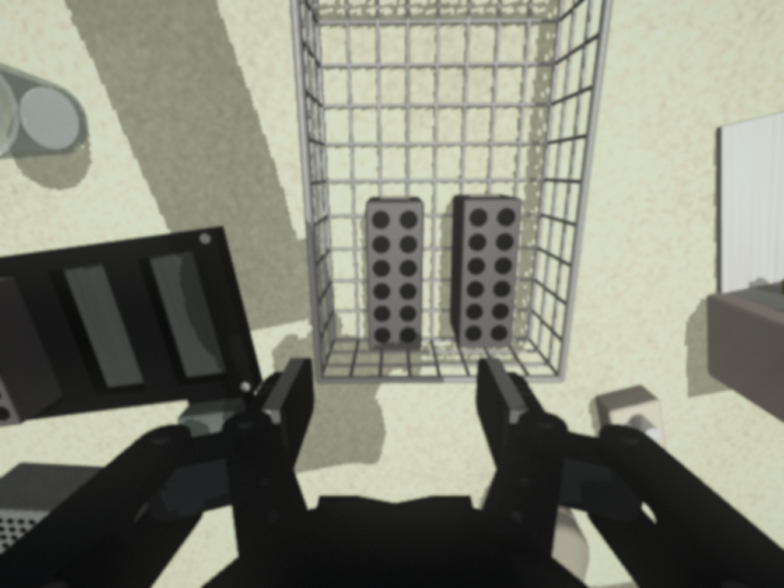

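```bash
python3 -m crank '{"delta_rot":[[0,0,-2],[0,0,-4],[0,0,-6],[0,0,-7.5],[0,0,-7.5]],"slide":[[-8,-35,0],[-16,-72,0],[-24,-110,0],[-32,-147,0],[-39,-183,0]],"claw":[62,62,62,62,62]}' | tail -1
python3 -m crank '{"delta_rot":[[0,0,0],[0,0,0],[0,0,0],[0,0,0],[0,0,0]],"slide":[[-2,-37,0],[-4,-74,0],[-8,-110,20],[-10,-138,45],[-11,-143,65]],"claw":[62,62,62,62,62]}' | tail -1
python3 -m crank '{"delta_rot":[[0,0,0],[0,0,0],[0,0,0],[0,0,0],[0,0,0]],"slide":[[0,0,5],[0,0,10],[0,0,10],[0,0,10],[0,0,10]],"claw":[62,62,62,62,62]}' | tail -1
python3 - <<'E'
from g import *
bot.snapshot("top"); goal(.5260,-.2885,.030,-1.8); o=bot.get_obs(); s=bot.snapshot("wrist"); cv2.imwrite("pics/w13.png",crop(s["pixels"],0,0,560,420,1.4))
E
```

```text
width: 0.725
width: 0.723
width: 0.728
t 29.83 pos [ 0.5264 -0.2901  0.1315] yaw -1.73 tilt [ 0.1299 -0.0738] F [-0.5 -1.4  0.5] w 62.4
rot [-0.07  0.13  0.07] slide [  0.7   1.8 101.5]
```

View pics/w13.png

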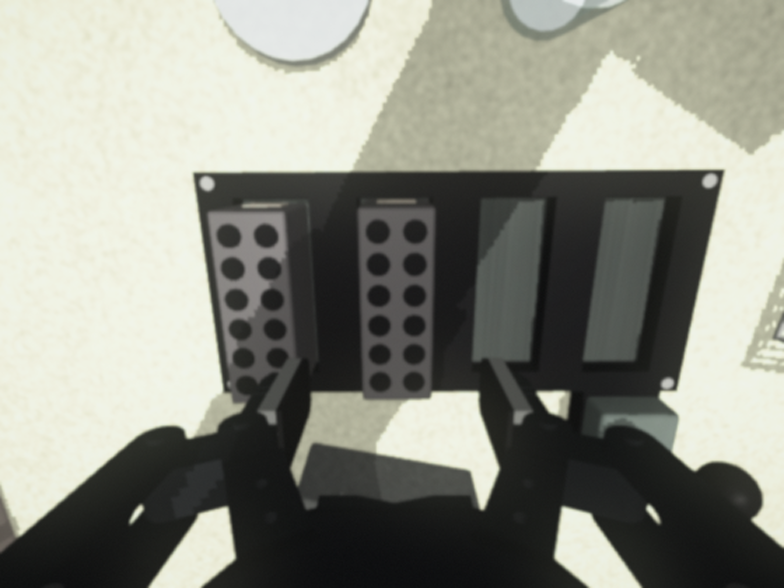

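```bash
python3 -m crank '{"delta_rot":[[0,0,0],[0,0,0],[0,0,0],[0,0,0],[0,0,0]],"slide":[[0,1,20],[0,1,45],[0,1,70],[0,1,92],[0,1,101]],"claw":[62,62,62,62,62]}' |sed -n '2p;4p'
python3 -m crank '{"delta_rot":[[0,0,0],[0,0,0],[0,0,0],[0,0,0],[0,0,0]],"slide":[[0,0,0],[0,0,0],[0,0,0],[0,0,0],[0,0,0]],"claw":[50,35,35,35,35]}' 70|sed -n '2p;4p'
python3 -m crank '{"delta_rot":[[0,0,0],[0,0,0],[0,0,0],[0,0,0],[0,0,0]],"slide":[[0,0,-2],[0,0,-8],[0,0,-16],[0,0,-30],[0,0,-50]],"claw":[35,35,35,35,35]}' |tail -2
python3 -m crank '{"delta_rot":[[0,0,0],[0,0,0],[0,0,0],[0,0,0],[0,0,0]],"slide":[[0,0,-25],[0,0,-50],[0,0,-75],[0,0,-92],[0,0,-92]],"claw":[35,35,35,35,35]}' |tail -2
python3 g.py .478 .3405 .17 3.4
```

```text
ee_pos: [0.5239, -0.2882, 0.0266]
wrist_force: [0.7, -0.1, -0.4]
ee_pos: [0.5264, -0.2902, 0.0304]
wrist_force: [-0.5, 0.2, -1.1]
wrist_force: [-0.6, 1.0, -0.9]
width: 0.458
wrist_force: [1.0, -0.3, -0.9]
width: 0.462
t 31.55 pos [ 0.5284 -0.2915  0.1773] yaw -1.81 tilt [ 0.505 -0.305] F [ 1.  -0.3 -0.9] w 39.4
rot [-0.31  0.5  -5.21] slide [ 70.5 630.1   3.5]
```

```bash
python3 -m crank '{"delta_rot":[[0,0,0],[0,0,0],[0,0,-1],[0,0,-2],[0,0,-3]],"slide":[[4,30,0],[8,65,0],[12,102,0],[16,140,0],[20,178,0]],"claw":[35,35,35,35,35]}' |tail -2
python3 -m crank '{"delta_rot":[[0,0,0],[0,0,-1],[0,0,-2.2],[0,0,-2.2],[0,0,-2.2]],"slide":[[5,38,0],[9,76,0],[14,114,0],[18,152,0],[23,190,0]],"claw":[35,35,35,35,35]}' |tail -2
python3 g.py .478 .3405 .17 3.4
```

```text
wrist_force: [-0.1, 0.5, -1.2]
width: 0.459
wrist_force: [1.2, 0.7, -1.5]
width: 0.456
t 32.38 pos [0.4829 0.08   0.1702] yaw 3.38 tilt [-0.0372 -0.0054] F [ 1.2  0.7 -1.5] w 38.9
rot [-0.   -0.04 -0.02] slide [-10.4 260.3   0.1]
```

```bash
python3 -m crank '{"delta_rot":[[0,0,0],[0,0,0],[0,0,0],[0,0,0],[0,0,0]],"slide":[[0,38,0],[0,76,0],[0,114,0],[0,152,0],[0,190,0]],"claw":[35,35,35,35,35]}' |tail -2
python3 g.py .478 .3405 .17 3.4
```

```text
wrist_force: [2.2, 0.2, -0.9]
width: 0.462
t 32.80 pos [0.4717 0.2697 0.1701] yaw 3.40 tilt [-0.0429 -0.0299] F [ 2.2  0.2 -0.9] w 39.5
rot [-0.03 -0.04  0.  ] slide [-10.5  70.3   0. ]
```

```bash
python3 -m crank '{"delta_rot":[[0,0,0],[0,0,0],[0,0,0],[0,0,0],[0,0,0]],"slide":[[-5,30,0],[-10,60,0],[-10,70,0],[-10,70,20],[-10,70,45]],"claw":[35,35,35,35,35]}' |tail -1
python3 -m crank '{"delta_rot":[[0,0,0],[0,0,0],[0,0,0],[0,0,0],[0,0,0]],"slide":[[0,0,20],[0,0,38],[0,0,40],[0,0,40],[0,0,40]],"claw":[35,35,35,35,35]}' |tail -1
python3 - <<'E'
from hand import *
bot.snapshot("top"); o=st(); s=bot.snapshot("wrist"); cv2.imwrite("pics/w14.png",crop(s["pixels"],0,0,560,420,1.4))
goal(.480,.3400,.032,3.4)
E
```

```text
width: 0.455
width: 0.458
t 33.68 pos [0.4796 0.3389 0.0871] yaw 3.37 tilt [0.0932 0.0579] F [ 1.3  0.9 -1.5] w 39.3
t 33.73 pos [0.4798 0.3391 0.0875] yaw 3.37 tilt [0.1348 0.086 ] F [ 0.1  0.5 -1. ] w 39.5
rot [ 0.08  0.14 -0.03] slide [-0.1  0.8 55.5]
```

View pics/w14.png

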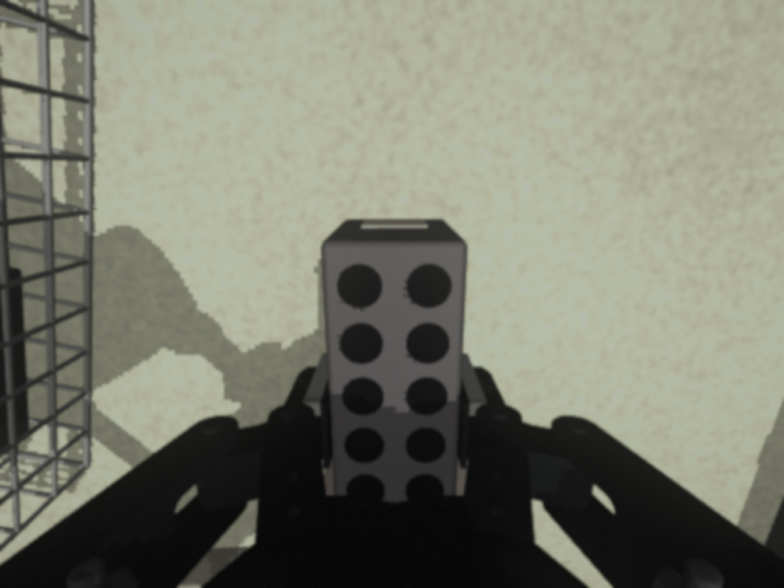

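```bash
python3 -m crank '{"delta_rot":[[0,0,0],[0,0,0],[0,0,0],[0,0,0],[0,0,0]],"slide":[[0,0.5,15],[0,0.5,30],[0,0.5,45],[0,0.5,53],[0,0.5,56]],"claw":[35,35,35,35,35]}' |tail -1
python3 -m crank '{"delta_rot":[[0,0,0],[0,0,0],[0,0,0],[0,0,0],[0,0,0]],"slide":[[-6,0,0],[-13,0,0],[-20,0,0],[-24,0,0],[-26,0,0]],"claw":[35,35,35,35,35]}' 70 |tail -2
python3 g.py .5264 .3425 .0310 3.4
```

```text
width: 0.456
wrist_force: [0.5, 0.2, -1.8]
width: 0.458
t 34.57 pos [0.5064 0.3411 0.0307] yaw 3.36 tilt [0.1069 0.0589] F [ 0.5  0.2 -1.8] w 39.1
rot [ 0.05  0.11 -0.04] slide [-20.1   0.3  -0.2]
```

```bash
python3 -m crank '{"delta_rot":[[0,0,0],[0,0,0],[0,0,0],[0,0,0],[0,0,0]],"slide":[[-5,0.5,0],[-10,0.5,0],[-15,0.5,0],[-19,0.5,0],[-21,0.5,0]],"claw":[35,35,35,35,35]}' |sed -n '2p;4p'
python3 -m crank '{"delta_rot":[[0,0,0],[0,0,0],[0,0,0],[0,0,0],[0,0,0]],"slide":[[-0.5,0,0],[-1,0,0],[-1.5,0,0],[-2,0,0],[-2,0,0]],"claw":[35,35,35,35,35]}' |sed -n '2p;4p'
python3 -m crank '{"delta_rot":[[0,0,0],[0,0,0],[0,0,0],[0,0,0],[0,0,0]],"slide":[[-0.5,0,0],[-1,0,0],[-1.5,0,0],[-2,0,0],[-2,0,0]],"claw":[35,35,35,35,35]}' |sed -n '2p;4p'
```

```text
ee_pos: [0.525, 0.3423, 0.0297]
wrist_force: [-5.2, -0.1, 2.7]
ee_pos: [0.5262, 0.3424, 0.0297]
wrist_force: [-6.2, 0.0, 3.0]
ee_pos: [0.5262, 0.3423, 0.0297]
wrist_force: [-13.3, -0.3, 6.9]
```

```bash
python3 -m crank '{"delta_rot":[[0,0,0],[0,0,0],[0,0,0],[0,0,0],[0,0,0]],"slide":[[-0.6,0,0],[-0.6,0,0],[-0.6,0,0],[-0.6,0,0],[-0.6,0,0]],"claw":[35,35,35,35,35]}' |sed -n '2p;4p'
for i in 1 2 3; do python3 -m crank '{"delta_rot":[[0,0,0],[0,0,0],[0,0,0],[0,0,0],[0,0,0]],"slide":[[0,0,0],[0,0,0],[0,0,0],[0,0,0],[0,0,0]],"claw":[35,35,35,35,35]}'  >/dev/null; python3 g.py; done
```

```text
ee_pos: [0.5261, 0.3423, 0.0297]
wrist_force: [-15.5, -0.0, 9.2]
t 36.65 pos [0.5261 0.3423 0.0297] yaw 3.40 tilt [-0.415  -0.1059] F [-14.6  -0.1   8.4] w 38.6
t 37.07 pos [0.5261 0.3423 0.0297] yaw 3.39 tilt [-0.4128 -0.1046] F [-14.1  -0.1   8.5] w 38.9
t 37.48 pos [0.5262 0.3423 0.0297] yaw 3.39 tilt [-0.4129 -0.1056] F [-13.8  -0.3   9.3] w 39.3
```

```bash
python3 -m crank '{"delta_rot":[[0,0,0],[0,0,0],[0,0,0],[0,0,0],[0,0,0]],"slide":[[3,0,-2],[8,0,-4],[16,0,-14],[18,0,-40],[18,0,-75]],"claw":[35,35,35,35,35]}' |tail -1
python3 -m crank '{"delta_rot":[[0,0,0],[0,0,0],[0,0,0],[0,0,0],[0,0,0]],"slide":[[10,0,-30],[20,0,-60],[40,0,-80],[60,0,-80],[70,0,-80]],"claw":[35,35,35,35,35]}' |tail -2 
python3 g.py .41 .15 .18 -9.3
```

```text
width: 0.455
wrist_force: [-0.9, 0.1, -2.8]
width: 0.456
t 38.32 pos [0.4427 0.3383 0.1886] yaw 3.40 tilt [0.3449 0.2177] F [-0.9  0.1 -2.8] w 39.0
rot [ 0.24  0.33 12.7 ] slide [  43.9 -186.1    7.7]
```

```bash
python3 -m crank '{"delta_rot":[[0,0,3],[0,0,6],[0,0,9],[0,0,12],[0,0,12.7]],"slide":[[8,-35,0],[16,-72,0],[25,-108,0],[33,-146,0],[40,-180,0]],"claw":[35,35,35,35,35]}' |tail -1
python3 -m crank '{"delta_rot":[[0,0,0],[0,0,0],[0,0,0],[0,0,0],[0,0,0]],"slide":[[0,-10,10],[0,-20,25],[0,-20,45],[0,-20,60],[0,-20,60]],"claw":[35,35,35,35,35]}' |tail -1
python3 - <<'E'
from g import *
bot.snapshot("top");o=st(); s=bot.snapshot("wrist"); cv2.imwrite("pics/w15.png",crop(s["pixels"],0,0,560,420,1.4))
st()
E
```

```text
width: 0.455
width: 0.455
t 39.20 pos [0.4081 0.1351 0.1229] yaw -9.32 tilt [-0.2152 -0.0702] F [ 0.8  0.3 -1.8] w 39.1
t 39.25 pos [0.4093 0.1355 0.1242] yaw -9.30 tilt [-0.0739 -0.0308] F [ 0.4  0.5 -0.6] w 39.2
```

View pics/w15.png

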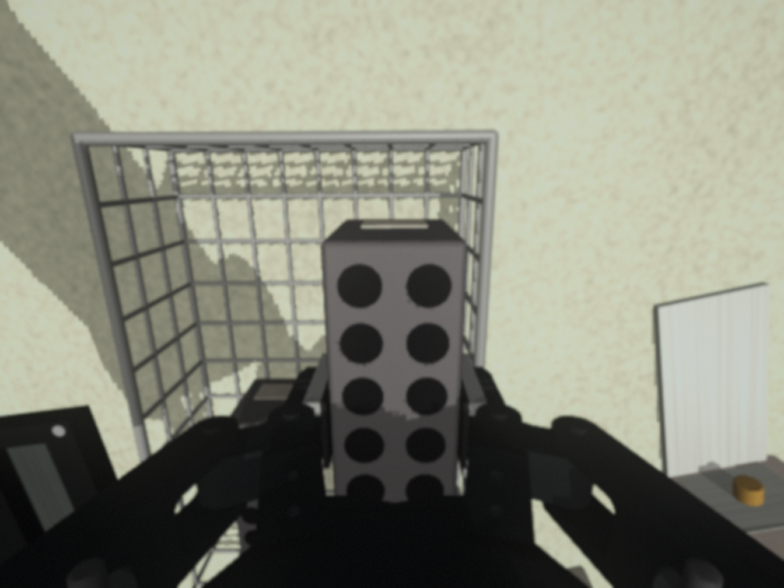

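```bash
python3 - <<'E'
from g import *
o=st(); s=bot.snapshot("wrist")
R=np.array(o["eef_rot"])
p=unproj(s,np.array([(492,137),(485,260),(80,139),(105,260),(134,400),(481,350)])/1.4-.2,.08,o); print((p-o["ee_pos"])@R*1000)
st()
E
```

```text
t 39.25 pos [0.4093 0.1355 0.1242] yaw -9.30 tilt [-0.0739 -0.0308] F [ 0.4  0.5 -0.6] w 39.2
[[  86.626    41.6606   44.2891]
 [  34.2068   42.0162   44.2267]
 [  85.6934 -130.7805   44.4155]
 [  34.2431 -130.8442   44.3546]
 [ -37.5327 -130.6312   44.2693]
 [ -10.3458   42.8229   44.1733]]
t 39.30 pos [0.4102 0.1359 0.1252] yaw -9.29 tilt [0.0374 0.0007] F [-0.4  0.3 -2.1] w 38.9
```

```bash
python3 -m crank '{"delta_rot":[[0,0,0],[0,0,0],[0,0,0],[0,0,0],[0,0,0]],"slide":[[5,-5,0],[10,-10,5],[10,-10,20],[10,-10,40],[10,-10,60]],"claw":[35,35,35,35,35]}' |tail -2
python3 -m crank '{"delta_rot":[[0,0,0],[0,0,0],[0,0,0],[0,0,0],[0,0,0]],"slide":[[0,0,12],[0,0,20],[0,0,26],[0,0,30],[0,0,30]],"claw":[35,35,35,35,35]}'
python3 -m crank '{"delta_rot":[[0,0,0],[0,0,0],[0,0,0],[0,0,0],[0,0,0]],"slide":[[0,0,0],[0,0,0],[0,0,0],[0,0,0],[0,0,0]],"claw":[35,40,44,48,48]}'
```

```text
wrist_force: [0.2, 0.4, -1.4]
width: 0.459
time: 40.13
ee_pos: [0.3982, 0.1273, 0.0347]
eef_rot: [[-0.987, 0.162, -0.0], [0.162, 0.987, -0.0], [0.0, -0.0, -1.0]]
wrist_force: [-0.8, -0.3, -1.5]
width: 0.457
time: 40.55
ee_pos: [0.3989, 0.1275, 0.0355]
eef_rot: [[-0.987, 0.162, 0.001], [0.162, 0.987, 0.0], [-0.001, 0.001, -1.0]]
wrist_force: [-0.5, -0.2, -0.7]
width: 0.563
```

```bash
python3 -m crank '{"delta_rot":[[0,0,0],[0,0,0],[0,0,0],[0,0,0],[0,0,0]],"slide":[[0,0,-5],[0,0,-15],[0,0,-30],[0,0,-55],[0,0,-85]],"claw":[48,48,48,48,48]}'|tail -2
python3 -m crank '{"delta_rot":[[0,0,0],[0,0,0],[0,0,0],[0,0,0],[0,0,0]],"slide":[[0,0,-30],[0,0,-60],[0,0,-85],[0,0,-85],[0,0,-85]],"claw":[60,60,60,60,60]}'|tail -1
python3 - <<'E'
from g import *
bot.snapshot("top"); o=st(); s=bot.snapshot("wrist"); cv2.imwrite("pics/w16.png",crop(s["pixels"],0,0,560,420,1.4))
st()
E
python3 g.py .523 -.362 .18 -1.8
```

```text
wrist_force: [0.1, -0.1, -1.6]
width: 0.561
width: 0.702
t 41.43 pos [0.3986 0.1275 0.206 ] yaw -9.31 tilt [0.1191 0.0296] F [ 0.1  0.5 -0.3] w 60.1
t 41.48 pos [0.3977 0.1272 0.2046] yaw -9.31 tilt [-0.0273 -0.007 ] F [-0.2 -0.6 -0.4] w 59.7
t 41.48 pos [0.3977 0.1272 0.2046] yaw -9.31 tilt [-0.0273 -0.007 ] F [-0.2 -0.6 -0.4] w 59.7
rot [-0.01 -0.03 -7.51] slide [-202.8 -462.5   24.6]
```

View pics/w16.png

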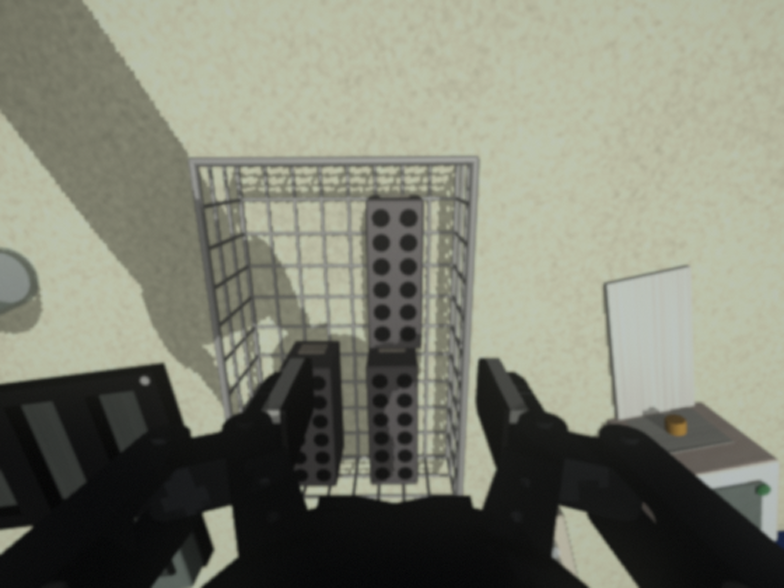

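```bash
python3 -m crank '{"delta_rot":[[0,0,-2],[0,0,-4],[0,0,-6],[0,0,-7.5],[0,0,-7.5]],"slide":[[-17,-33,0],[-33,-68,0],[-50,-104,0],[-65,-140,0],[-80,-175,0]],"claw":[62,62,62,62,62]}' | tail -1
python3 -m crank '{"delta_rot":[[0,0,0],[0,0,0],[0,0,0],[0,0,0],[0,0,0]],"slide":[[-14,-36,0],[-28,-72,0],[-42,-108,0],[-56,-144,0],[-65,-180,0]],"claw":[62,62,62,62,62]}' | tail -1
python3 g.py .523 -.362 .13 -1.8
```

```text
width: 0.725
width: 0.729
t 42.32 pos [ 0.5077 -0.2417  0.2026] yaw -1.83 tilt [-0.1693  0.1078] F [ 0.  -0.4 -0.4] w 62.2
rot [ 0.1  -0.17 -0.03] slide [ -19.4 -119.9   72.3]
```

```bash
python3 -m crank '{"delta_rot":[[0,0,0],[0,0,0],[0,0,0],[0,0,0],[0,0,0]],"slide":[[-9,-36,0],[-18,-72,15],[-19,-105,40],[-19,-120,60],[-19,-121,72]],"claw":[62,62,62,62,62]}' | tail -1
python3 -m crank '{"delta_rot":[[0,0,0],[0,0,0],[0,0,0],[0,0,0],[0,0,0]],"slide":[[0,0,0],[0,0,0],[0,0,0],[0,0,0],[0,0,0]],"claw":[62,62,62,62,62]}' | tail -1
python3 - <<'E'
from g import *
bot.snapshot("top"); goal(.5245,-.363,.030,-1.8); o=bot.get_obs(); s=bot.snapshot("wrist"); cv2.imwrite("pics/w17.png",crop(s["pixels"],0,0,560,420,1.4))
E
```

```text
width: 0.723
width: 0.725
t 43.20 pos [ 0.5244 -0.3614  0.1347] yaw -1.74 tilt [ 0.1282 -0.092 ] F [-0.1 -0.4  0.1] w 61.9
rot [-0.09  0.13  0.06] slide [  0.1  -1.5 104.7]
```

View pics/w17.png

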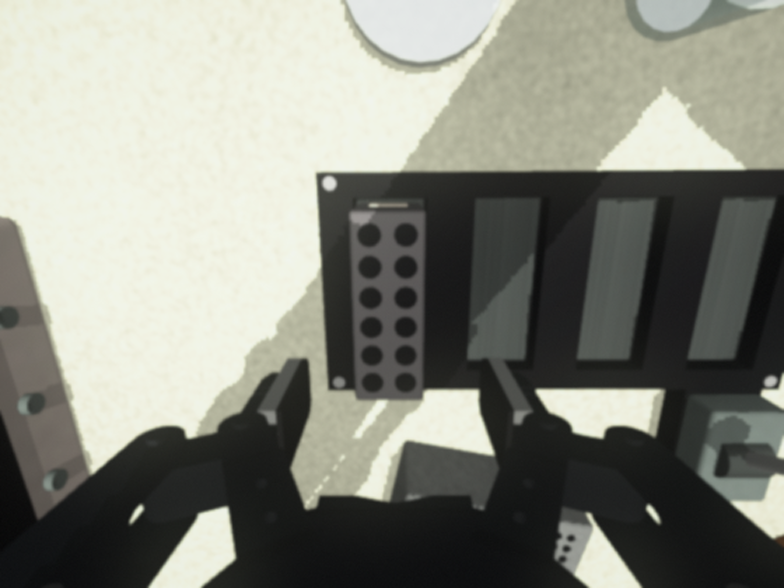

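```bash
python3 -m crank '{"delta_rot":[[0,0,0],[0,0,0],[0,0,0],[0,0,0],[0,0,0]],"slide":[[0,-2,20],[0,-3,45],[0,-3,70],[0,-3,94],[0,-3,104]],"claw":[62,62,62,62,62]}' |sed -n '2p;4p'
python3 -m crank '{"delta_rot":[[0,0,0],[0,0,0],[0,0,0],[0,0,0],[0,0,0]],"slide":[[0,0,0],[0,0,0],[0,0,0],[0,0,0],[0,0,0]],"claw":[50,35,35,35,35]}' 70|sed -n '2p;4p'
python3 -m crank '{"delta_rot":[[0,0,0],[0,0,0],[0,0,0],[0,0,0],[0,0,0]],"slide":[[0,0,-2],[0,0,-8],[0,0,-16],[0,0,-30],[0,0,-50]],"claw":[35,35,35,35,35]}' |tail -2
python3 -m crank '{"delta_rot":[[0,0,0],[0,0,0],[0,0,0],[0,0,0],[0,0,0]],"slide":[[0,0,-25],[0,0,-50],[0,0,-75],[0,0,-92],[0,0,-92]],"claw":[35,35,35,35,35]}' |tail -2
python3 g.py .478 .3405 .17 3.4
```

```text
ee_pos: [0.5215, -0.3631, 0.026]
wrist_force: [-1.0, 0.5, -1.1]
ee_pos: [0.5241, -0.3654, 0.0304]
wrist_force: [0.8, -0.1, -2.8]
wrist_force: [-0.0, -0.3, -3.3]
width: 0.457
wrist_force: [1.0, -1.1, -1.6]
width: 0.459
t 44.92 pos [ 0.5263 -0.367   0.1783] yaw -1.81 tilt [ 0.5158 -0.3889] F [ 1.  -1.1 -1.6] w 39.2
rot [-0.4   0.51 -5.21] slide [ 70.7 705.7   3.1]
```

```bash
python3 -m crank '{"delta_rot":[[0,0,0],[0,0,0],[0,0,-1],[0,0,-2],[0,0,-3]],"slide":[[4,30,0],[8,65,0],[12,102,0],[15,140,0],[18,178,0]],"claw":[35,35,35,35,35]}' |tail -2
python3 -m crank '{"delta_rot":[[0,0,0],[0,0,-1],[0,0,-2.2],[0,0,-2.2],[0,0,-2.2]],"slide":[[5,38,0],[9,76,0],[14,114,0],[18,152,0],[23,190,0]],"claw":[35,35,35,35,35]}' |tail -2
python3 -m crank '{"delta_rot":[[0,0,0],[0,0,0],[0,0,0],[0,0,0],[0,0,0]],"slide":[[0,38,0],[0,76,0],[0,114,0],[0,152,0],[0,190,0]],"claw":[35,35,35,35,35]}' |tail -2
python3 g.py .478 .3405 .17 3.4
```

```text
wrist_force: [0.1, 0.3, -1.6]
width: 0.455
wrist_force: [0.8, 0.5, -2.5]
width: 0.456
wrist_force: [1.2, -1.2, -1.9]
width: 0.458
t 46.17 pos [0.4717 0.1945 0.1706] yaw 3.40 tilt [-0.009  -0.0098] F [ 1.2 -1.2 -1.9] w 39.1
rot [-0.01 -0.01 -0.  ] slide [-14.9 145.3   0.6]
```

```bash
python3 -m crank '{"delta_rot":[[0,0,0],[0,0,0],[0,0,0],[0,0,0],[0,0,0]],"slide":[[-5,36,0],[-10,72,0],[-15,108,0],[-15,135,0],[-15,144,0]],"claw":[35,35,35,35,35]}' |tail -1
python3 -m crank '{"delta_rot":[[0,0,0],[0,0,0],[0,0,0],[0,0,0],[0,0,0]],"slide":[[0,0,25],[0,0,55],[0,0,80],[0,0,84],[0,0,84]],"claw":[35,35,35,35,35]}' |tail -1
python3 - <<'E'
from hand import *
bot.snapshot("top");bot.snapshot("top"); o=st(); s=bot.snapshot("wrist"); cv2.imwrite("pics/w18.png",crop(s["pixels"],0,0,560,420,1.4))
goal(.480,.3400,.032,3.4)
E
```

```text
width: 0.46
width: 0.457
t 47.10 pos [0.4798 0.3375 0.0879] yaw 3.37 tilt [0.0527 0.0264] F [-0.3  0.6 -2.3] w 38.9
t 47.15 pos [0.4806 0.338  0.0888] yaw 3.36 tilt [0.1486 0.0911] F [-0.9 -0.  -2.5] w 38.9
rot [ 0.08  0.15 -0.04] slide [ 0.6  2.  56.8]
```

View pics/w18.png

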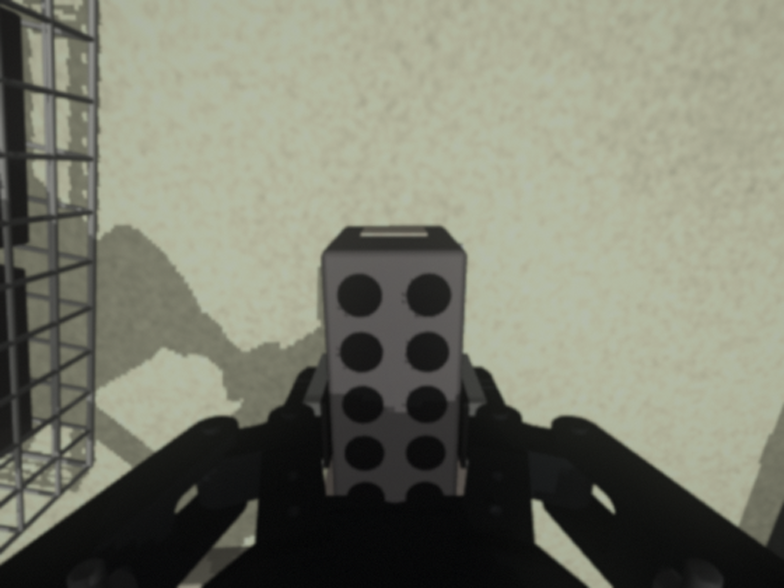

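```bash
python3 -m crank '{"delta_rot":[[0,0,0],[0,0,0],[0,0,0],[0,0,0],[0,0,0]],"slide":[[0,1.5,15],[0,1.5,30],[0,1.5,45],[0,1.5,54],[0,1.5,57]],"claw":[35,35,35,35,35]}' |tail -1
python3 -m crank '{"delta_rot":[[0,0,0],[0,0,0],[0,0,0],[0,0,0],[0,0,0]],"slide":[[-6,0,0],[-12,0,0],[-18,0,0],[-22,0,0],[-23,0,0]],"claw":[35,35,35,35,35]}' 70 |tail -2
python3 g.py .5234 .3423 .0305 3.4
```

```text
width: 0.457
wrist_force: [0.1, 0.4, -2.5]
width: 0.455
t 47.98 pos [0.5041 0.3409 0.0311] yaw 3.36 tilt [0.1371 0.0777] F [ 0.1  0.4 -2.5] w 38.9
rot [ 0.07  0.14 -0.04] slide [-19.3   0.2   0.6]
```

```bash
python3 -m crank '{"delta_rot":[[0,0,0],[0,0,0],[0,0,0],[0,0,0],[0,0,0]],"slide":[[-5,0.3,0],[-10,0.3,0],[-15,0.3,0],[-18,0.3,0],[-20,0.3,0]],"claw":[35,35,35,35,35]}' |sed -n '2p;4p'
python3 -m crank '{"delta_rot":[[0,0,0],[0,0,0],[0,0,0],[0,0,0],[0,0,0]],"slide":[[-0.5,0,0],[-1,0,0],[-1.5,0,0],[-2,0,0],[-2,0,0]],"claw":[35,35,35,35,35]}' |sed -n '2p;4p'
python3 -m crank '{"delta_rot":[[0,0,0],[0,0,0],[0,0,0],[0,0,0],[0,0,0]],"slide":[[-0.5,0,0],[-1,0,0],[-1.5,0,0],[-2,0,0],[-2,0,0]],"claw":[35,35,35,35,35]}' |sed -n '2p;4p'
```

```text
ee_pos: [0.5215, 0.3418, 0.0297]
wrist_force: [-4.2, 0.2, 0.6]
ee_pos: [0.5231, 0.3419, 0.0296]
wrist_force: [-4.8, 0.1, 0.8]
ee_pos: [0.5237, 0.3419, 0.0295]
wrist_force: [-9.8, 1.5, 3.0]
```

```bash
python3 -m crank '{"delta_rot":[[0,0,0],[0,0,0],[0,0,0],[0,0,0],[0,0,0]],"slide":[[-0.5,0,0],[-1,0,0],[-1.5,0,0],[-1.5,0,0],[-1.5,0,0]],"claw":[35,35,35,35,35]}' |sed -n '2p;4p'
for i in 1 2 3; do python3 -m crank '{"delta_rot":[[0,0,0],[0,0,0],[0,0,0],[0,0,0],[0,0,0]],"slide":[[0,0,0],[0,0,0],[0,0,0],[0,0,0],[0,0,0]],"claw":[35,35,35,35,35]}'  >/dev/null; python3 g.py; done
```

```text
ee_pos: [0.5236, 0.3418, 0.0294]
wrist_force: [-13.9, 0.1, 6.2]
t 50.07 pos [0.5236 0.3418 0.0293] yaw 3.39 tilt [-0.3933 -0.1052] F [-12.9   1.4   6.1] w 39.1
t 50.48 pos [0.5236 0.3418 0.0294] yaw 3.40 tilt [-0.3909 -0.1045] F [-13.6   1.    6.2] w 39.2
t 50.90 pos [0.5236 0.3418 0.0293] yaw 3.40 tilt [-0.3916 -0.1065] F [-14.3  -0.2   5.7] w 39.0
```

```bash
python3 -m crank '{"delta_rot":[[0,0,0],[0,0,0],[0,0,0],[0,0,0],[0,0,0]],"slide":[[3,0,-2],[8,0,-4],[16,0,-14],[18,0,-40],[18,0,-75]],"claw":[35,35,35,35,35]}' |tail -1
python3 -m crank '{"delta_rot":[[0,0,0],[0,0,0],[0,0,0],[0,0,0],[0,0,0]],"slide":[[10,0,-30],[20,0,-60],[40,0,-80],[60,0,-80],[70,0,-80]],"claw":[35,35,35,35,35]}' |tail -2 
python3 g.py .40 .075 .18 -9.3
```

```text
width: 0.459
wrist_force: [0.3, -0.3, -2.9]
width: 0.456
t 51.73 pos [0.4402 0.3379 0.1887] yaw 3.40 tilt [0.3646 0.2268] F [ 0.3 -0.3 -2.9] w 38.9
rot [ 0.25  0.35 12.7 ] slide [  55.8 -260.1    7.4]
```

```bash
python3 -m crank '{"delta_rot":[[0,0,3],[0,0,6],[0,0,9],[0,0,12],[0,0,12.7]],"slide":[[8,-35,0],[16,-72,0],[24,-108,0],[31,-144,0],[38,-180,0]],"claw":[35,35,35,35,35]}' |tail -1
python3 -m crank '{"delta_rot":[[0,0,0],[0,0,0],[0,0,0],[0,0,0],[0,0,0]],"slide":[[0,-35,0],[0,-65,10],[0,-80,25],[0,-80,45],[0,-80,55]],"claw":[35,35,35,35,35]}' |tail -1
python3 -m crank '{"delta_rot":[[0,0,0],[0,0,0],[0,0,0],[0,0,0],[0,0,0]],"slide":[[0,0,5],[0,0,5],[0,0,5],[0,0,5],[0,0,5]],"claw":[35,35,35,35,35]}' |tail -1
python3 - <<'E'
from g import *
bot.snapshot("top");o=st(); s=bot.snapshot("wrist"); cv2.imwrite("pics/w19.png",crop(s["pixels"],0,0,560,420,1.4))
goal(.388,.060,.035,-9.3)
E
```

```text
width: 0.46
width: 0.457
width: 0.459
t 53.03 pos [0.4003 0.0766 0.1258] yaw -9.26 tilt [0.1038 0.0091] F [ 0.7 -0.8 -2.3] w 38.5
t 53.08 pos [0.4001 0.0765 0.1257] yaw -9.27 tilt [0.0886 0.0079] F [ 0.3  0.7 -1.8] w 38.8
rot [0.02 0.09 0.03] slide [  9.5 -18.3  90.7]
```

View pics/w19.png

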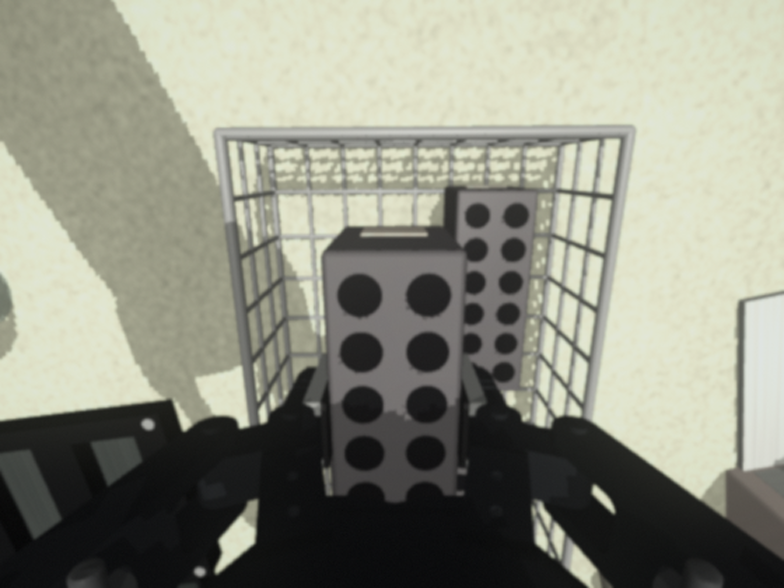

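```bash
python3 - <<'E'
from g import *
o=st(); s=bot.snapshot("wrist")
R=np.array(o["eef_rot"])
p=unproj(s,np.array([(630,132),(610,260),(221,134),(236,260),(250,380),(592,380)])/1.4-.2,.08,o); print((p-o["ee_pos"])@R*1000)
p=unproj(s,np.array([(459,190),(536,190),(520,388)])/1.4-.2,.061,o); print("cart3 top",(p-o["ee_pos"])@R*1000)
E
```

```text
t 53.08 pos [0.4001 0.0765 0.1257] yaw -9.27 tilt [0.0886 0.0079] F [ 0.3  0.7 -1.8] w 38.8
[[ 88.5021  99.6802  45.5886]
 [ 33.8343  99.5989  45.6707]
 [ 87.9084 -72.2104  45.5232]
 [ 33.992  -71.9921  45.6043]
 [-27.2515 -71.7722  45.6965]
 [-27.3841  99.7243  45.7628]]
cart3 top [[ 64.3072  31.8538  64.5988]
 [ 64.2415  68.9173  64.6132]
 [-42.4901  70.4938  64.7743]]
```

```bash
python3 -m crank '{"delta_rot":[[0,0,0],[0,0,0],[0,0,0],[0,0,0],[0,0,0]],"slide":[[5,-8,0],[10,-16,3],[12,-19,15],[12,-19,38],[12,-19,60]],"claw":[35,35,35,35,35]}' |tail -2
python3 -m crank '{"delta_rot":[[0,0,0],[0,0,0],[0,0,0],[0,0,0],[0,0,0]],"slide":[[0,0,12],[0,0,20],[0,0,26],[0,0,30],[0,0,30]],"claw":[35,35,35,35,35]}'
python3 -m crank '{"delta_rot":[[0,0,0],[0,0,0],[0,0,0],[0,0,0],[0,0,0]],"slide":[[0,0,0],[0,0,0],[0,0,0],[0,0,0],[0,0,0]],"claw":[35,40,44,48,48]}'
```

```text
wrist_force: [0.7, -0.2, -2.0]
width: 0.453
time: 53.97
ee_pos: [0.3842, 0.059, 0.0346]
eef_rot: [[-0.987, 0.162, -0.001], [0.162, 0.987, -0.0], [0.001, -0.0, -1.0]]
wrist_force: [0.1, 0.4, -2.3]
width: 0.458
time: 54.38
ee_pos: [0.3853, 0.0594, 0.0356]
eef_rot: [[-0.987, 0.162, 0.002], [0.162, 0.987, 0.0], [-0.002, 0.0, -1.0]]
wrist_force: [-0.5, 0.4, 0.4]
width: 0.563
```

```bash
python3 -m crank '{"delta_rot":[[0,0,0],[0,0,0],[0,0,0],[0,0,0],[0,0,0]],"slide":[[0,0,-5],[0,0,-15],[0,0,-30],[0,0,-55],[0,0,-85]],"claw":[48,48,48,48,48]}'|tail -2
python3 -m crank '{"delta_rot":[[0,0,0],[0,0,0],[0,0,0],[0,0,0],[0,0,0]],"slide":[[0,0,-30],[0,0,-60],[-40,-10,-100],[-70,-20,-110],[-80,-30,-110]],"claw":[60,60,60,60,60]}'|tail -1
python3 - <<'E'
from g import *
s=bot.snapshot("top"); o=st(); s=bot.snapshot("wrist"); cv2.imwrite("pics/w20.png",crop(s["pixels"],0,0,560,420,1.4))
s=bot.snapshot("scene"); cv2.imwrite("pics/s20.png",crop(s["pixels"],0,0,560,420,1.4))
E
```

```text
wrist_force: [0.9, -0.1, 0.7]
width: 0.563
width: 0.706
t 55.27 pos [0.4649 0.0139 0.2347] yaw -9.33 tilt [ 0.6042 -0.1383] F [ 3.7 -1.7  0.2] w 59.6
```

View pics/w20.png

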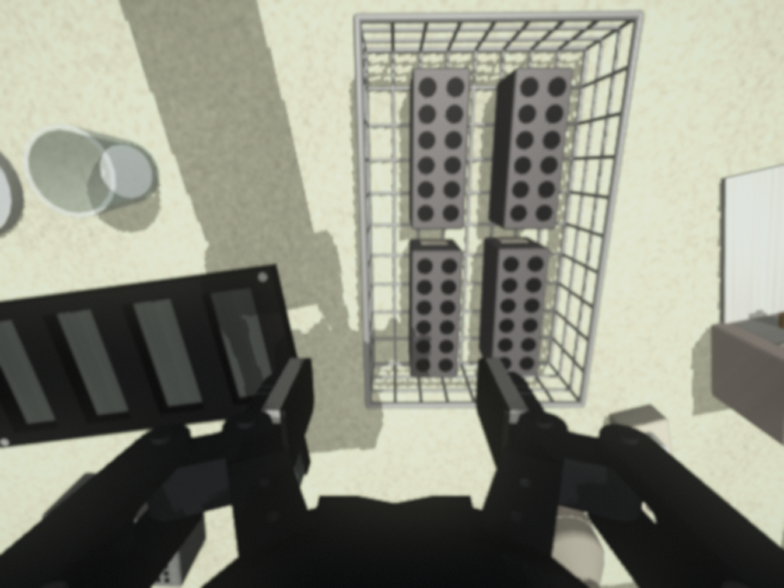

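View pics/s20.png

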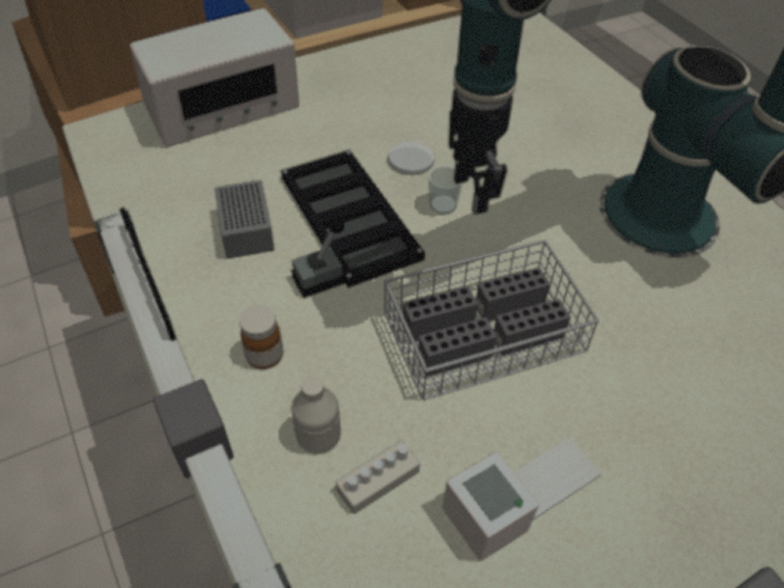

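```bash
python3 - <<'E'
from g import *
t=bot.snapshot("top"); s=bot.snapshot("scene")
from scipy.optimize import least_squares
f=lambda X:np.r_[proj(t,X)[0]-[344.6,192.0],proj(s,X)[0]-[337/1.4-.2,228/1.4-.2]]
r=least_squares(f,[.6,-.14,.1]);print("tip",r.x,r.fun)
cv2.imwrite("pics/t21.png",crop(t["pixels"],310,150,100,80,6)); cv2.imwrite("pics/s21.png",crop(s["pixels"],190,140,110,80,6))
st()
E
python3 g.py .555 -.138 .20 -1.8
```

```text
tip [ 0.6036 -0.1357  0.1087] [-0.3381  0.4367 -0.5485 -0.1804]
t 55.47 pos [0.4574 0.017  0.2292] yaw -9.33 tilt [-0.1205  0.0247] F [-0.1 -0.9 -0.5] w 60.1
t 55.47 pos [0.4574 0.017  0.2292] yaw -9.33 tilt [-0.1205  0.0247] F [-0.1 -0.9 -0.5] w 60.1
rot [ 0.01 -0.12 -7.53] slide [-121.5 -137.1   28.9]
```

View pics/s21.png

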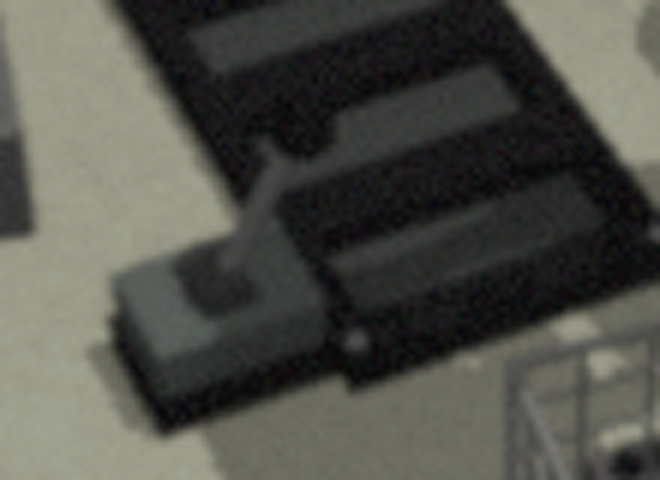

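View pics/t21.png

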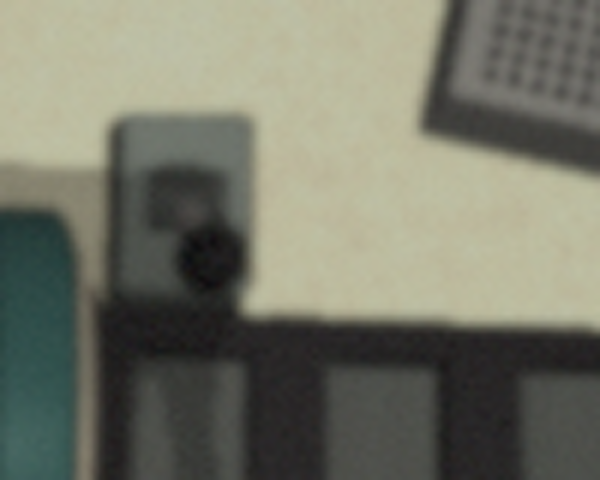

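```bash
python3 -m crank '{"delta_rot":[[0,0,-2],[0,0,-4],[0,0,-6],[0,0,-7.5],[0,0,-7.5]],"slide":[[-21,-28,0],[-42,-56,0],[-65,-84,0],[-90,-112,0],[-112,-137,0]],"claw":[40,20,0,0,0]}' |sed -n '2p;5p'
python3 -m crank '{"delta_rot":[[0,0,0],[0,0,0],[0,0,0],[0,0,0],[0,0,0]],"slide":[[0,0,20],[0,0,50],[0,0,80],[0,0,105],[0,0,105]],"claw":[0,0,0,0,0]}' |sed -n '2p;5p'
python3 - <<'E'
from g import *
bot.snapshot("top");o=st(); s=bot.snapshot("wrist"); cv2.imwrite("pics/w22.png",crop(s["pixels"],0,0,560,420,1.4))
goal(.57,-.136,.082,-1.5)
E
```

```text
ee_pos: [0.5463, -0.137, 0.229]
width: 0.008
ee_pos: [0.5407, -0.134, 0.1179]
width: -0.003
t 56.35 pos [ 0.5427 -0.1346  0.1209] yaw -1.77 tilt [-0.5177  0.1649] F [-0.3  0.   0.2] w 0.1
t 56.40 pos [ 0.545  -0.1353  0.1235] yaw -1.77 tilt [-0.2326  0.0773] F [ 0.4 -0.2  1.1] w 0.2
rot [ 0.07 -0.23 -0.27] slide [-25.2   0.   41.4]
```

View pics/w22.png

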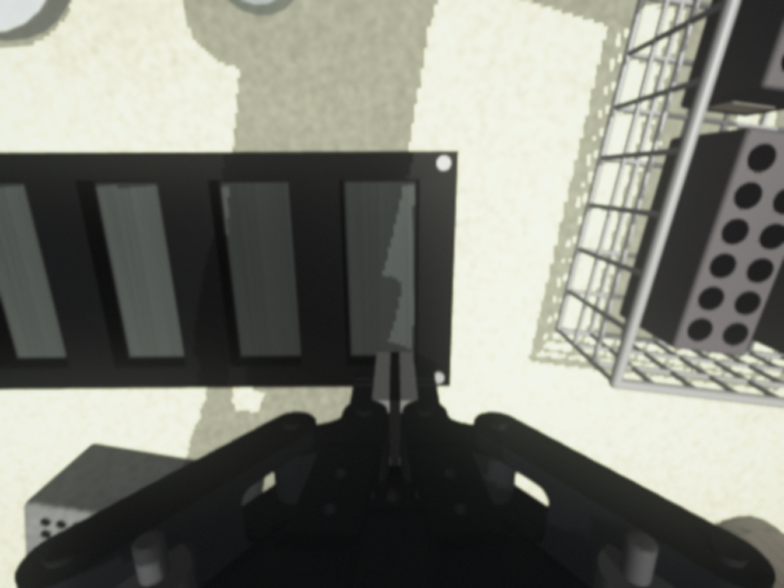

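```bash
python3 -m crank '{"delta_rot":[[0,0,0],[0,0,0],[0,0,0],[0,0,0],[0,0,0]],"slide":[[-5,0,15],[-10,0,30],[-15,0,42],[-20,0,43],[-20,0,43]],"claw":[0,0,0,0,0]}' |sed -n '2p;4p'
python3 -m crank '{"delta_rot":[[0,0,0],[0,0,0],[0,0,0],[0,0,0],[0,0,0]],"slide":[[-6,0,0],[-14,0,0],[-22,0,0],[-30,0,0],[-38,0,0]],"claw":[0,0,0,0,0]}' |sed -n '2p;4p'
python3 -m crank '{"delta_rot":[[0,0,0],[0,0,0],[0,0,0],[0,0,0],[0,0,0]],"slide":[[-7,0,0],[-14,0,0],[-21,0,0],[-27,0,0],[-33,0,0]],"claw":[0,0,0,0,0]}' |sed -n '2p;4p'
python3 - <<'E'
from g import *
t=bot.snapshot("top"); s=bot.snapshot("scene")
cv2.imwrite("pics/t23.png",crop(t["pixels"],310,150,100,80,6)); cv2.imwrite("pics/s23.png",crop(s["pixels"],190,140,110,80,6))
st()
E
```

```text
ee_pos: [0.5681, -0.1371, 0.0826]
wrist_force: [0.1, 0.3, -0.2]
ee_pos: [0.6062, -0.1385, 0.0825]
wrist_force: [-0.8, 0.7, 1.3]
ee_pos: [0.638, -0.1394, 0.0813]
wrist_force: [-1.6, -0.7, -0.8]
t 57.75 pos [ 0.6388 -0.1396  0.0816] yaw -1.80 tilt [ 0.0201 -0.0086] F [ 0.7 -0.1  0.1] w 0.1
```

View pics/s23.png

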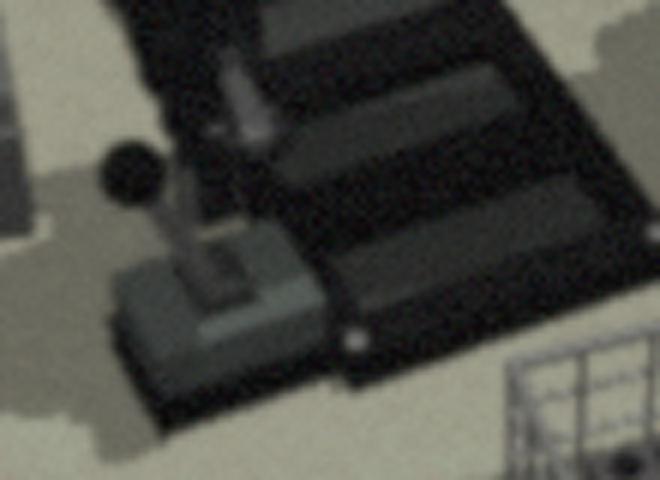

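```bash
python3 -m crank '{"delta_rot":[[0,0,0],[0,0,0],[0,0,0],[0,0,0],[0,0,0]],"slide":[[-2,0,0],[-4,0,0],[-6,0,0],[-8,0,0],[-10,0,0]],"claw":[0,0,0,0,0]}' |sed -n '2p;4p'
python3 -m crank '{"delta_rot":[[0,0,0],[0,0,0],[0,0,0],[0,0,0],[0,0,0]],"slide":[[-1,0,0],[-2,0,0],[-3,0,0],[-4,0,0],[-5,0,0]],"claw":[0,0,0,0,0]}' |sed -n '2p;4p'
```

```text
ee_pos: [0.6468, -0.1397, 0.0816]
wrist_force: [-6.9, 0.3, 3.0]
ee_pos: [0.6473, -0.1396, 0.0812]
wrist_force: [-18.0, -0.1, 11.6]
```

Lever is at its end stop. Back off, raise, and check.

```bash
python3 -m crank '{"delta_rot":[[0,0,0],[0,0,0],[0,0,0],[0,0,0],[0,0,0]],"slide":[[10,0,0],[25,0,0],[50,0,0],[75,0,0],[95,0,-10]],"claw":[0,0,0,0,0]}' |sed -n '2p;4p'
python3 -m crank '{"delta_rot":[[0,0,0],[0,0,0],[0,0,0],[0,0,0],[0,0,0]],"slide":[[0,0,-30],[0,0,-65],[0,0,-100],[30,0,-130],[50,-20,-140]],"claw":[0,0,0,0,0]}' |sed -n '2p;4p'
python3 -m crank '{"delta_rot":[[0,0,0],[0,0,0],[0,0,0],[0,0,0],[0,0,0]],"slide":[[0,-35,0],[0,-72,0],[0,-110,0],[0,-145,0],[0,-150,0]],"claw":[0,0,0,0,0]}' |sed -n '2p;4p'
python3 -m crank '{"delta_rot":[[0,0,0],[0,0,0],[0,0,0],[0,0,0],[0,0,0]],"slide":[[0,0,0],[0,0,0],[0,0,0],[0,0,0],[0,0,0]],"claw":[0,0,0,0,0]}' |sed -n '2p;4p'
python3 - <<'E'
from g import *
t=bot.snapshot("top"); s=bot.snapshot("scene")
cv2.imwrite("pics/t24.png",crop(t["pixels"],0,0,560,420,1.4)); cv2.imwrite("pics/s24.png",crop(s["pixels"],0,0,560,420,1.4))
cv2.imwrite("pics/s24c.png",crop(s["pixels"],190,140,110,80,6))
st()
E
```

```text
ee_pos: [0.5554, -0.1364, 0.0901]
wrist_force: [-0.5, -0.5, -0.2]
ee_pos: [0.5101, -0.1543, 0.2382]
wrist_force: [0.3, -0.4, 0.2]
ee_pos: [0.5028, -0.3108, 0.2328]
wrist_force: [0.1, -0.9, 0.1]
ee_pos: [0.5029, -0.3039, 0.232]
wrist_force: [-0.5, 0.7, -0.4]
t 60.35 pos [ 0.5029 -0.3043  0.232 ] yaw -1.73 tilt [0.0102 0.0007] F [-0.7  0.   0.2] w 0.0
```

View pics/t24.png

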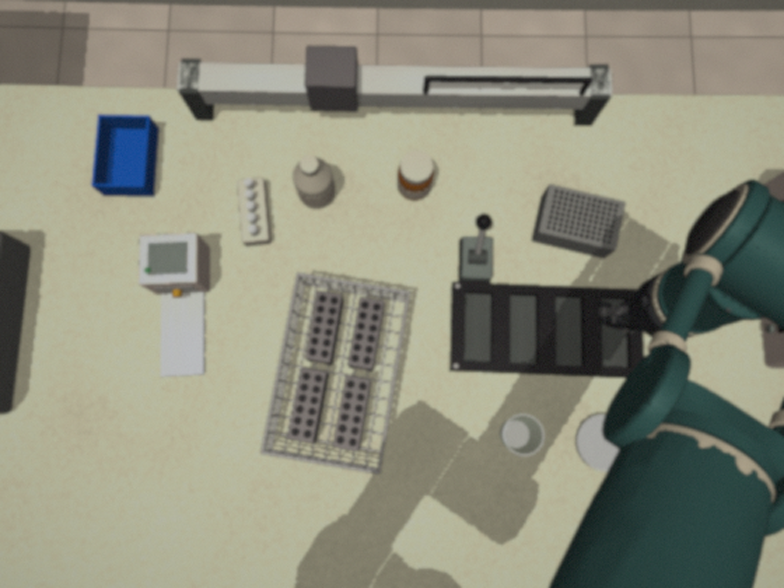

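View pics/s24.png

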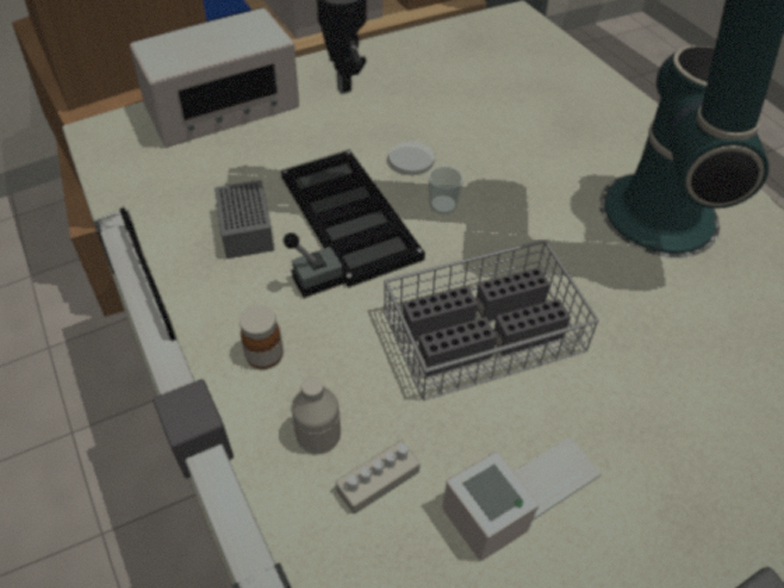

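View pics/s24c.png

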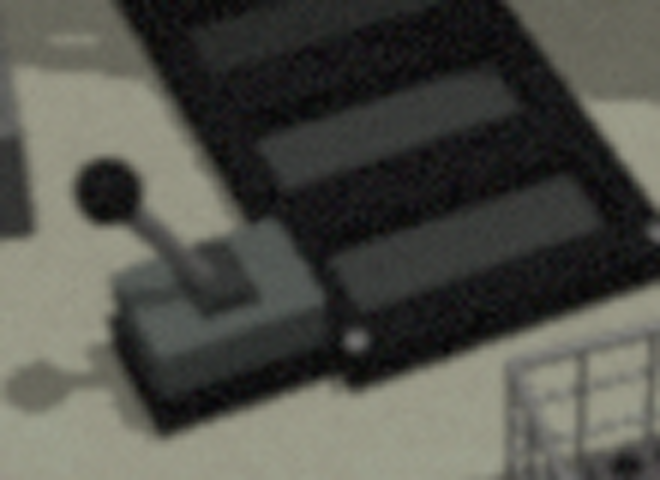

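```bash
python3 - <<'E'
from g import *
t=bot.snapshot("top"); s=bot.snapshot("scene")
f=lambda X:np.r_[proj(t,X)[0]-[484/1.4-.2,222/1.4-.2],proj(s,X)[0]-[208,171.6]]
r=least_squares(f,[.68,-.14,.1]);print("tip",r.x,r.fun, "angle",.5+np.arctan2(r.x[0]-.6402,r.x[2]-.039))
st(); print(bot.sign_off())
E
```

```text
tip [ 0.6781 -0.1389  0.1117] [ 0.0792 -0.1066  0.1278  0.0458] angle 0.9807755162883047
t 60.45 pos [ 0.5028 -0.3046  0.232 ] yaw -1.75 tilt [ 0.0098 -0.0027] F [-0.3 -0.1  0. ] w -0.1
the job is handed in; nothing more can be done
None
```

The job is done and handed in at 60.5 s. All four cartridges were logged out in nest order from the lever end, dropped into the basket, and the lever was pushed over last.

- **Reader:** each cartridge was held in the gripper, square to the stop face, for more than 1.2 s. I judged "pushed home" from the wrist force climbing to 13–17 N, past the plunger's 5.5 N, while the tool stopped moving at about the x I predicted. There was no direct plunger reading. During the holds the wrist showed about 0.4–0.5° of tilt, with the cartridge resting on the pad.
- **Basket:** the last pictures show all four standing upright in two rows of two. The bottles, racks and dishes look as they did at the start. I saw no basket knock or grip slip.
- **Contacts:** setting down cartridge 1 pressed about 20 N on the basket floor and 6 N sideways against a finger, probably the basket wall. I adjusted for this and the other three went in without contact.
- **Lever:** I pushed it to its end stop, where the force reached 18 N. Afterwards I measured its tip at x = 0.678 m, an angle of about 0.98 rad. The arm was backed off clear of everything before I handed in.

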